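Make up chick feeders: hoppers mouth-down, pressed home, locked

TASK

Make up the chick feeders for the sales shelf: turn every empty yellow hopper over and stand it mouth-down on a white seat of the green trough bases, one hopper to a base, and press each one down until its seat is fully home. When all the hoppers are home, swing the red locking lever right over, away from the robot's side of the rail, and leave everything standing. Do not disturb the tin, the carton or the pail.

Things in the scene. Friction and masses are not known exactly. Their poses are not given: they have to be found in the camera images.
- hopper_1_centre (a point): Centre (half-way up) of a loose yellow square pot, 56 x 56 mm outside, 80 mm tall, walls 3 mm, closed end 4 mm thick, flat, black spot outside; 0.10 to 0.20 kg; 2 or 3 are present. z runs from the closed end to the open mouth: up at the start (mouth up), down when upside down. x, y are square to the four sides, which are alike; it rests stably on any of them.
- hopper_2_centre (a point): Centre (half-way up) of a loose yellow square pot, 56 x 56 mm outside, 80 mm tall, walls 3 mm, closed end 4 mm thick, flat, black spot outside; 0.10 to 0.20 kg; 2 or 3 are present. z runs from the closed end to the open mouth: up at the start (mouth up), down when upside down. x, y are square to the four sides, which are alike; it rests stably on any of them.
- hopper_3_centre (a point): Centre (half-way up) of a loose yellow square pot, 56 x 56 mm outside, 80 mm tall, walls 3 mm, closed end 4 mm thick, flat, black spot outside; 0.10 to 0.20 kg; 2 or 3 are present. z runs from the closed end to the open mouth: up at the start (mouth up), down when upside down. x, y are square to the four sides, which are alike; it rests stably on any of them.
- rail: Fixed aluminium rail on the counter, carrying three green trough bases, 130 mm apart in order 1, 2, 3 along its y, and the lever. Origin on the counter; x across the rail (away from the robot), y along it, z up; bases and lever pivot lie at its x = 0. Troughs are 108 mm square, outer lip 24 mm high. Any hopper fits any base, square to the rail, any of its four ways round.
- home_1 (a point): Where a hopper's centre lies when it stands on seat 1: 40 mm above the middle of the white seat's top; moves down with the seat. z up, x across the rail, y along it. The seat's top is 30 mm above the counter when up; it is 64 mm square and lies in a recess 66 mm square whose green rim, 4 mm thick, stands 36 mm above the counter.
- seat_1 (a joint): How far seat 1 is pressed down, in m: 0 up, 0.008 fully home (hard stop). It needs about 6 N at a slow speed, 8 N at 15 mm/s (stiff, damped), carries a hopper's weight without sinking, and stays where it is left.
- home_2 (a point): Where a hopper's centre lies when it stands on seat 2: 40 mm above the middle of the white seat's top; moves down with the seat. z up, x across the rail, y along it. The seat's top is 30 mm above the counter when up; it is 64 mm square and lies in a recess 66 mm square whose green rim, 4 mm thick, stands 36 mm above the counter.
- seat_2 (a joint): How far seat 2 is pressed down, in m: 0 up, 0.008 fully home (hard stop). It needs about 6 N at a slow speed, 8 N at 15 mm/s (stiff, damped), carries a hopper's weight without sinking, and stays where it is left.
- home_3 (a point): Where a hopper's centre lies when it stands on seat 3: 40 mm above the middle of the white seat's top; moves down with the seat. z up, x across the rail, y along it. The seat's top is 30 mm above the counter when up; it is 64 mm square and lies in a recess 66 mm square whose green rim, 4 mm thick, stands 36 mm above the counter.
- seat_3 (a joint): How far seat 3 is pressed down, in m: 0 up, 0.008 fully home (hard stop). It needs about 6 N at a slow speed, 8 N at 15 mm/s (stiff, damped), carries a hopper's weight without sinking, and stays where it is left.
- lock (a joint): Angle of the red locking lever in rad: near 0 to 0.15 at the start, leaning to the robot's side of the rail (-x); upright at 0.5; 1.0 right over to the far side (+x, stop). It stays where it is left and moves with a light push. It turns about an axis along the rail's y, tip about 80 mm from the pivot, on a block 140 mm beyond base 3 along the rail's +y.
- lock_tip (a point): Tip (middle of the knob) of the red locking lever. At mid-swing the lever is upright.
- tin: A bystander: tin can with a blue band, 70 mm across, 90 mm tall; origin at the middle of its underside. Leave alone.
- carton: A bystander: cardboard carton 90 x 70 x 60 mm; origin at the middle of its underside. Leave alone.
- pail: A bystander: small steel pail, 90 mm across the rim, 80 mm tall; origin at the middle of its underside. Leave alone.

How it is judged:
By the outcome, as a careful person would: the job done as asked, in the order asked, and still so for the second after the job is handed in, with the robot touching nothing.
Of hopper_1, hopper_2, hopper_3 only 2 to 3 are there at a start; the rules pass over those that are not, and their reading is None.
At some moment in a run one of hopper_1, hopper_2, hopper_3 may be knocked a few centimetres aside while the robot is not near it.
Once in a run the grip may slacken for a moment while it holds something.
It also fails if it takes over 210 s, if anything falls off the work surface, if the arm or the gripper's body presses on something with over 40 N, if the wrist force passes 120 N, or if a joint passes its speed limit or range.

ROBOT

A 6-joint arm with a two-finger parallel gripper is mounted at the origin on the work surface. World frame = base frame: x ahead of the robot, y to its left, z up, the work surface at z = 0. Lengths are in m, angles in rad, forces in N, time in s.
With the tool pointing down it reaches from about 0.375 to 0.975 m from the base axis. Payload 3.8 kg.
Tool frame: the origin (TCP) lies midway between the tips of the shut fingers; the grasp point (between the pads) lies 19 mm behind it; z points along the fingers, y is the direction in which the jaws open and shut (so a half turn about z gives the same grasp; the last joint's range is limited). The gripper opens to 85 mm and grips with 20 to 120 N. Pads are 22 mm wide; open, the fingers measure 114 mm over their backs; the gripper's body (76 mm by 85 mm) begins 54 mm behind the grasp point. The pads swing forward as they close: fully open they stand 13 mm farther back than shut.
Start: joints at [1.255, 0.264, 1.604, -0, 1.274, -0.037], TCP at [0.186, 0.649, 0.231] pointing down, gripper open.
Joint ranges: [-2.63, 2.63], [-0.94, 2.18], [0.31, 2.57], [-1.31, 4.45], [0, 2.66], [-2.55, 2.55]. Speed limits (rad/s): [2.57, 2.57, 3.14, 3.14, 3.14, 3.14].

INTERFACE

Orientations are given as a rotation vector (axis times angle).
In Python, from workcell import readout, read_camera, camera_params, bot gives the robot as it stands.
- The arm moves only by the tool apply_moves, never from a script. Its argument "plan" is a list that holds one entry, the list of rows, each a list of 7 numbers: the shift along the tool's x, y, z each as a share of 1000 mm, from -1 to 1, then the turn, a rotation vector about the tool's x, y, z each as a share of pi rad, from -1 to 1, then the gripper command: -1 is fully open, 1 is shut, values between are in proportion. A call has exactly 8 rows; each row is the pose to reach, as a shift and turn from the pose commanded when the call began, along the tool's axes at that moment, turning the shorter way round; what a row does not reach only later rows make up. A row lasts 1/12 s, in which the tool goes at most 41.7 mm and 7.16 degrees, less where a joint would pass 70% of its speed; a pose out of reach is approached as far as the arm can. A call with a number of a shift or a turn outside -1 to 1 is refused whole. A call with a gripper value outside its range is refused whole. The fingers move at their own pace and stop on an object; "force" is the grip in N (left out, the last holds). Time passes only in rows, so rows that repeat a pose let the fingers close, or fill a call up. It gives the time, the measured TCP pose, the force and the opening at its end, in the units of the state.
- readout.read_state(): the state, without advancing time (a new reading comes with each control period).
- read_camera(name): name is "side" or "top"; returns the picture (384x512x3 uint8, red, green, blue); there is no depth.
- camera_params(name): a dict with "fovy" (degrees; the focal length in pixels is half the picture's height over the tangent of half this angle, whatever the lens; pixels are square), "cx", "cy" (the principal point, pixels), "rvec" (rotation vector, rad) and "tvec" (3), from world to camera coordinates, as OpenCV has them. Camera axes: x right, y down, z forward; pixel columns grow to the right and rows downward; lengths in m; the calibration is good to about 2 mm. A picture is of the moment at which its call begins. camera_params takes no time and is no camera call.
- bot.finish_job(): hands the job in, once; it reports no verdict.
The state is a dict: "time": time; "q": joint angles; "joint_vel": joint speeds; "joint_torque": joint torques, N m; "tool_pos": TCP position; "tcp_rot": TCP orientation; "wrist_force": force on the tool from outside, world axes, zero at the start; "torque": the same for the moment, N m; "width": opening from 0.0 (shut) to 1.0 (fully open).
Only numpy, scipy, OpenCV 4.12 (cv2) and the standard library are available. Lean on these libraries where they do the work, as an engineer would, in place of code of your own. Each camera call takes 0.05 s, during which the arm holds its last target.

## Working session

There is one attempt and no reset: what is moved stays moved. The work goes in short steps, Python scripts to look and compute and a tool call to move; the robot and the scene stay as the last step left them, time stands still between calls to the robot, and variables do not carry over. Pictures are saved under pics/ and viewed, and the job is handed in when it is done.

Besides the shell and the picture viewer there is one more tool, called after "Emit:" by a JSON object that holds its "op" and its "data". apply_moves: Moves the arm, as the interface text tells. Shift numbers are shares of 1000 mm and turn numbers shares of pi rad, none past 1 either way. Its arguments: {"type":"object","properties":{"plan":{"type":"array","items":{"type":"array","items":{"type":"array","items":{"type":"number","minimum":-1,"maximum":1}}}},"force":{"type":"number"}},"required":["plan"]}

```bash
ls; mkdir -p pics; python3 - <<'E'
from workcell import readout, read_camera, camera_params, bot
import cv2
print(readout.read_state())
for n in("side","top"):
    print(n,camera_params(n))
    cv2.imwrite(f"pics/{n}0.png",cv2.cvtColor(read_camera(n),cv2.COLOR_RGB2BGR))
E
```

```text
pics
{'time': 0.0, 'q': array([ 1.25512182e+00,  2.64759042e-01,  1.60539324e+00,  3.76830553e-05,
        1.27370064e+00, -3.68984571e-02]), 'joint_vel': array([ 0.00254489, -0.00127821,  0.00045218, -0.00160783, -0.00017056,
        0.00084391]), 'joint_torque': array([ 1.06504041e-03, -5.15090668e+01, -3.67326236e+01,  1.11600655e-04,
        1.23675191e-02, -1.06331660e-05]), 'tool_pos': array([0.18550454, 0.64823888, 0.22994767]), 'tcp_rot': array([-0.43644073, -3.110691  ,  0.00348499]), 'wrist_force': array([-0.40099317, -0.08187412,  0.397243  ]), 'torque': array([-0.05025405,  0.02525047,  0.00290218]), 'width': 1.0009013667184692}
side {'fovy': 46.938381548868136, 'cx': 258.6418873671159, 'cy': 189.6970793704297, 'rvec': array([ 2.32629389, -0.33874234,  0.15333103]), 'tvec': array([-0.54335339,  0.19132154,  1.25077846])}
top {'fovy': 55.22557112139115, 'cx': 255.6361166723268, 'cy': 194.89554090854972, 'rvec': array([ 2.19010671, -2.18252744,  0.07425882]), 'tvec': array([0.00971829, 0.54415737, 1.02383018])}
```

View pics/side0.png

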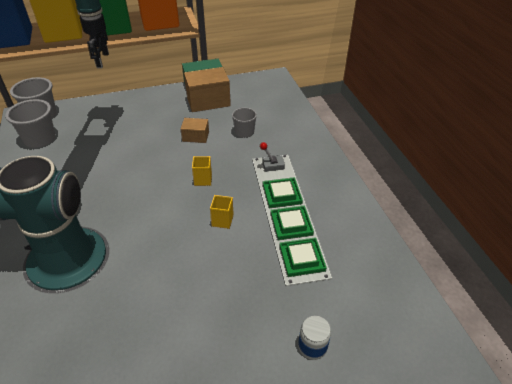

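View pics/top0.png

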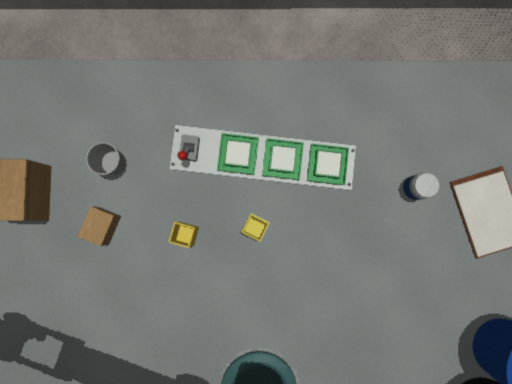

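```bash
cat > h.py <<'E'
from workcell import readout, read_camera, camera_params, bot
import cv2, numpy as np
from scipy.spatial.transform import Rotation as R
def K(n):
    p=camera_params(n); f=192/np.tan(np.radians(p['fovy'])/2)
    return np.array([[f,0,p['cx']],[0,f,p['cy']],[0,0,1]]),p
def proj(n,P):
    k,p=K(n); return cv2.projectPoints(np.atleast_2d(np.array(P,float)),p['rvec'],p['tvec'],k,None)[0][:,0]
def unproj(n,uv,z):
    k,p=K(n); M=R.from_rotvec(p['rvec']).as_matrix(); c=-M.T@p['tvec']
    uv=np.atleast_2d(uv); d=np.c_[uv,np.ones(len(uv))]@np.linalg.inv(k).T@M
    return c+d*((z-c[2])/d[:,2])[:,None]
def snap(n,f,crop=None,s=1):
    im=cv2.cvtColor(read_camera(n),cv2.COLOR_RGB2BGR); cv2.imwrite(f"pics/raw_{f}.png",im)
    o=im
    if crop: x,y,w,h=crop; o=im[y:y+h,x:x+w]
    cv2.imwrite(f"pics/{f}.png",cv2.resize(o,None,fx=s,fy=s,interpolation=cv2.INTER_CUBIC)); return im
E
python3 - <<'E'
from h import *
for n,c in(("top",(160,115,200,140)),("side",(170,100,180,190))):
    im=cv2.imread(f"pics/{n}0.png");x,y,w,h=c
    s=4 if n=="top" else 3
    cv2.imwrite(f"pics/{n}0z.png",cv2.resize(im[y:y+h,x:x+w],None,fx=s,fy=s,interpolation=cv2.INTER_CUBIC))
    k,p=K(n); M=R.from_rotvec(p['rvec']).as_matrix(); print(n,-M.T@p['tvec'])
    hsv=cv2.cvtColor(im,cv2.COLOR_BGR2HSV)
    for nm,lo,hi,z in(("yel",(20,150,60),(32,255,255),.08),("white",(15,8,200),(40,70,255),.03),("green",(55,120,40),(85,255,255),.03),("red",(0,180,80),(5,255,255),.1)):
        m=cv2.inRange(hsv,lo,hi); N,_,st,ce=cv2.connectedComponentsWithStats(m)
        for i in range(1,N):
            if st[i,4]>25:
                print(nm,st[i],ce[i].round(1),unproj(n,ce[i],z).round(4)[0], end=' ')
                cn,_=cv2.findContours((_==i).astype(np.uint8),0,2) if False else (None,None)
                print()
                if False: pass
                break_=0
E
```

```text
top [0.47282492 0.01091648 1.05865355]
yel [243 215  25  25 152] [256.5 227.4] [0.4533 0.009  0.08  ] 
yel [170 223  28  24 485] [183.5 234.2] [0.4348 0.2026 0.08  ] 
white [227 142  22  22 397] [237.2 152.2] [0.6643 0.0642 0.03  ] 
white [274 147  21  15 145] [283.9 153.6] [ 0.6609 -0.068   0.03  ] 
white [319 152  22  22 346] [329.7 162.1] [ 0.6371 -0.1973  0.03  ] 
green [218 134  40  37 360] [231.1 149.9] [0.6709 0.0815 0.03  ] 
green [267 140  35  12  64] [285.9 142.7] [ 0.6922 -0.0737  0.03  ] 
green [312 145  36  39 200] [337.2 156.1] [ 0.6542 -0.2188  0.03  ] 
green [313 148  27  32 115] [321.  169.3] [ 0.6165 -0.1726  0.03  ] 
green [268 159  27  15  47] [276.8 169.2] [ 0.6161 -0.048   0.03  ] 
red [179 151   8   8  48] [182.2 154.9] [0.6435 0.2057 0.1   ] 
side [ 0.29337938 -0.88190793  1.01609573]
yel [  29    0   53   43 1768] [57.  19.5] [-0.0337  1.4623  0.08  ] 
yel [192 156  20  30 515] [201.5 170.5] [0.4278 0.1649 0.08  ] 
yel [210 195  23  34 657] [221.5 211.1] [ 0.448 -0.023  0.08 ] 
white [271 182  22  14 233] [281.8 188.3] [0.6644 0.0656 0.03  ] 
white [280 210  24  17 297] [291.4 218.3] [ 0.6501 -0.0646  0.03  ] 
white [290 244  26  19 373] [302.2 252.8] [ 0.6352 -0.1945  0.03  ] 
green [ 99   0  32  35 847] [115.4  16.3] [0.2425 1.5467 0.03  ] 
green [263 178  39  29 539] [281.9 194.8] [0.6551 0.0378 0.03  ] 
green [271 206  42  33 650] [291.3 224.9] [ 0.641  -0.0891  0.03  ] 
green [280 239  46  37 794] [301.8 259.5] [ 0.6262 -0.2155  0.03  ] 
red [261 143   6   6  30] [263.4 145.6] [0.645  0.2063 0.1   ]
```

```bash
ls pics
```

```text
side0.png
side0z.png
top0.png
top0z.png
```

View pics/top0z.png

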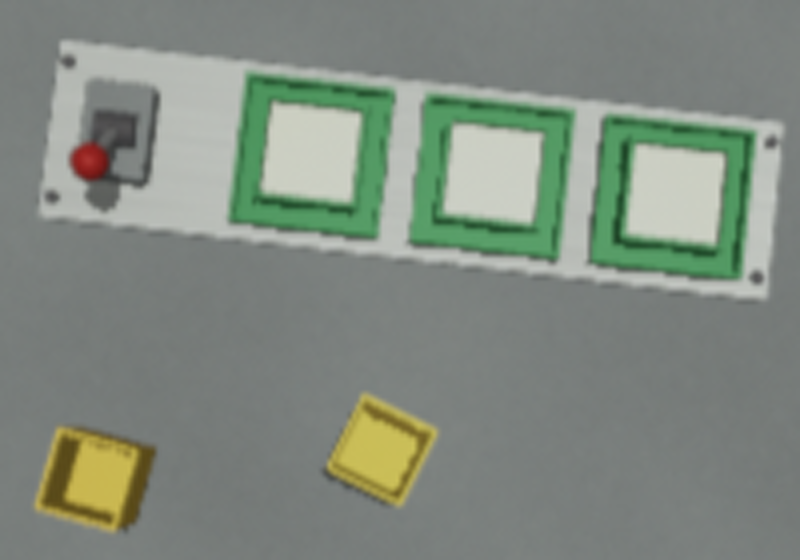

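View pics/side0z.png

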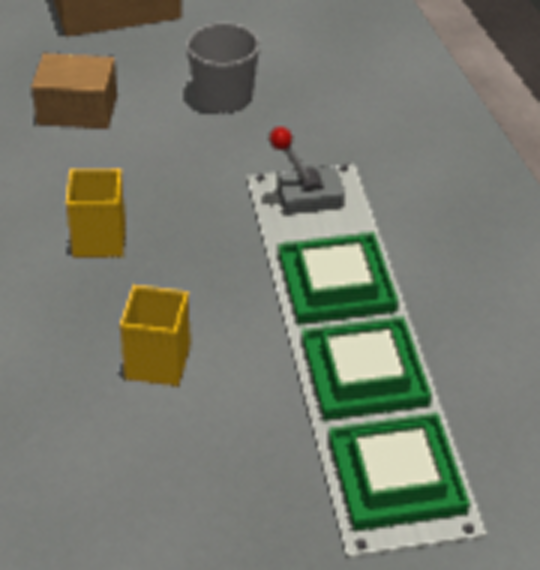

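```bash
cat >> h.py <<'E'
from scipy.optimize import minimize
B=np.array([[a,b,c] for a in(-1,1) for b in(-1,1) for c in(-1,1)])*[.028,.028,.04]
def ymask(im,lo=(18,110,40)):
    return cv2.inRange(cv2.cvtColor(im,cv2.COLOR_BGR2HSV),lo,(34,255,255))
def hullmask(n,P,shape,S=4):
    uv=(proj(n,P)+.5)*S*16-8; m=np.zeros((shape[0]*S,shape[1]*S),np.uint8)
    cv2.fillConvexPoly(m,cv2.convexHull(np.round(uv).astype(np.int32)),255,shift=4)
    return cv2.resize(m,(shape[1],shape[0]),interpolation=cv2.INTER_AREA)/255.
def fit(ims,x0,fn,cams=("side","top"),step=(.008,.008,.2)):
    # fn(x)->8 corner points ; ims dict
    ms={}
    for n in cams:
        c=fn(x0).mean(0); u,v=proj(n,c)[0]; m=ymask(ims[n])/255.; w=np.zeros_like(m)
        r=45; w[max(0,int(v)-r):int(v)+r,max(0,int(u)-r):int(u)+r]=1; ms[n]=m*w
    def cost(x): return sum(np.abs(hullmask(n,fn(x),ms[n].shape)-ms[n]).sum()/ms[n].sum() for n in cams)
    s=np.vstack([x0]+[np.array(x0)+np.eye(len(x0))[i]*step[i] for i in range(len(x0))])
    r=minimize(cost,x0,method='Nelder-Mead',options=dict(initial_simplex=s,xatol=1e-4,fatol=1e-4))
    return r.x,r.fun
def upright(x,zc=.04): return B@R.from_rotvec([0,0,x[2]]).as_matrix().T+[x[0],x[1],zc]
E
python3 - <<'E'
from h import *
ims={n:cv2.imread(f"pics/{n}0.png") for n in("side","top")}
for x0 in([.435,.2,-.2],[.45,.005,-.5],[.45,.005,.5],[.435,.2,.2]):
    for cams in(("side","top"),("side",),("top",)):
        x,f=fit(ims,x0,upright,cams); print(cams,x.round(4),np.degrees(x[2]).round(1),round(f,3))
# lever tip
from scipy.optimize import least_squares
uv={'side':(263.4,145.6),'top':(182.2,154.9)}
r=least_squares(lambda P:np.r_[[proj(n,P)[0]-uv[n] for n in uv]].ravel(),[.645,.2,.1]);print('tip',r.x,r.fun)
s=readout.read_state();print(R.from_rotvec(s['tcp_rot']).as_matrix().round(3))
for nm,uv,z in(('tin',(425,185),.09),('carton',(100,226),.06),('pail',(103,158),.08)): print(nm,unproj('top',uv,z).round(3))
E
```

```text
('side', 'top') [ 0.4347  0.2094 -0.2444] -14.0 0.559
('side',) [ 0.4342  0.2086 -0.2681] -15.4 0.475
('top',) [ 0.4342  0.2092 -0.2418] -13.9 0.082
('side', 'top') [ 0.4544  0.0129 -0.4541] -26.0 0.402
('side',) [ 0.4544  0.0128 -0.4474] -25.6 0.352
('top',) [ 0.4539  0.0133 -0.4577] -26.2 0.046
('side', 'top') [0.4541 0.0132 1.1229] 64.3 0.401
('side',) [0.4544 0.0127 1.1245] 64.4 0.352
('top',) [0.4539 0.0132 1.1106] 63.6 0.045
('side', 'top') [ 0.4345  0.2091 -0.2523] -14.5 0.558
('side',) [ 0.4345  0.2088 -0.2549] -14.6 0.475
('top',) [ 0.4345  0.2089 -0.2327] -13.3 0.084
tip [0.64398392 0.20533216 0.10093678] [-0.25265967  0.03834448  0.04186935 -0.19975535]
[[-0.961  0.275 -0.001]
 [ 0.275  0.961 -0.002]
 [ 0.    -0.002 -1.   ]]
tin [[ 0.567 -0.437  0.09 ]]
carton [[0.455 0.433 0.06 ]]
pail [[0.638 0.423 0.08 ]]
```

```bash
cat >> h.py <<'E'
PADB=.023
def frame(jaw_deg,t_deg):
    """jaw axis yaw (tool y), tool z = down tilted by t about jaw towards d (90=horizontal along d=z x jaw)"""
    a,t=np.radians([jaw_deg,t_deg]); j=np.array([np.cos(a),np.sin(a),0]); d=np.array([-np.sin(a),np.cos(a),0])
    z=-np.array([0,0,1])*np.cos(t)+d*np.sin(t)
    return np.c_[np.cross(j,z),j,z],j,d
def go(p,M,grasp=True,back=0,st=None):
    """p: grasp point (or TCP) target"""
    s=readout.read_state() if st is None else st
    M0=R.from_rotvec(s['tcp_rot']).as_matrix(); p=np.array(p,float)
    if grasp: p=p+PADB*M[:,2]
    p=p-back*M[:,2]
    sh=M0.T@(p-s['tool_pos']); rv=R.from_matrix(M0.T@M).as_rotvec()/np.pi
    print('tcp target',p.round(4),'dist',np.linalg.norm(sh).round(4),'ang',np.degrees(np.linalg.norm(rv)*np.pi).round(1))
    print('ROW',[float(v) for v in np.r_[sh,rv].round(4)])
def st():
    s=readout.read_state(); print('t',round(s['time'],2),'q',s['q'].round(3),'F',s['wrist_force'].round(2),'w',round(s['width'],3),'p',s['tool_pos'].round(4)); return s
E
python3 - <<'E'
from h import *
st(); M,j,d=frame(-26,-20); print(M.round(3))
p=np.array([.4541,.013,.048])+.008*d; go(p,M,back=.12)
E
```

```text
t 0.1 q [ 1.255  0.265  1.605  0.     1.274 -0.037] F [-0.67  0.85  0.21] w 1.0 p [0.1856 0.6483 0.2301]
[[ 0.412  0.899 -0.15 ]
 [ 0.845 -0.438 -0.307]
 [-0.342  0.    -0.94 ]]
tcp target [0.4722 0.05   0.1392] dist 0.6696 ang 101.5
ROW [-0.4402, -0.4962, 0.0919, 0.0964, -0.0807, 0.5495]
```

Emit:
{"op": "apply_moves", "data": {"plan": [[[-0.44,-0.496,0.04,0.096,-0.081,0.55,-1],[-0.44,-0.496,0.04,0.096,-0.081,0.55,-1],[-0.44,-0.496,0.04,0.096,-0.081,0.55,-1],[-0.44,-0.496,0.04,0.096,-0.081,0.55,-1],[-0.44,-0.496,0.04,0.096,-0.081,0.55,-1],[-0.44,-0.496,0.04,0.096,-0.081,0.55,-1],[-0.44,-0.496,0.04,0.096,-0.081,0.55,-1],[-0.44,-0.496,0.04,0.096,-0.081,0.55,-1]]], "force": 50}}

```text
time: 0.77
tool_pos: [0.3297, 0.3469, 0.2108]
tcp_rot: [1.78, 2.433, -0.276]
wrist_force: [0.7, -0.4, 0.3]
width: 0.998
```

```bash
python3 - <<'E'
from h import *
st(); M,j,d=frame(-26,-20)
p=np.array([.4541,.013,.048])+.008*d; go(p,M,back=.12)
E
```

```text
t 0.77 q [ 0.853  0.025  1.929 -0.132  1.362  0.583] F [ 0.7  -0.4   0.29] w 0.998 p [0.3297 0.3469 0.2108]
tcp target [0.4722 0.05   0.1392] dist 0.337 ang 43.9
ROW [-0.3057, 0.0539, 0.1311, 0.042, -0.0355, 0.2374]
```

Emit:
{"op": "apply_moves", "data": {"plan": [[[-0.306,0.054,0.131,0.042,-0.0355,0.2375,-1],[-0.306,0.054,0.131,0.042,-0.0355,0.2375,-1],[-0.306,0.054,0.131,0.042,-0.0355,0.2375,-1],[-0.306,0.054,0.131,0.042,-0.0355,0.2375,-1],[-0.306,0.054,0.131,0.042,-0.0355,0.2375,-1],[-0.306,0.054,0.131,0.042,-0.0355,0.2375,-1],[-0.306,0.054,0.131,0.042,-0.0355,0.2375,-1],[-0.306,0.054,0.131,0.042,-0.0355,0.2375,-1]]]}}

```text
time: 1.43
tool_pos: [0.4726, 0.0541, 0.1392]
tcp_rot: [2.478, 1.556, -0.437]
wrist_force: [-0.2, 0.6, -0.8]
width: 1.0
```

```bash
python3 - <<'E'
from h import *
st()
for n in("side","top"): snap(n,n+"1",s=1.5)
M,j,d=frame(-26,-20)
p=np.array([.4541,.013,.048])+.008*d; go(p,M,back=.0)
E
```

```text
t 1.43 q [ 0.252  0.125  1.988 -0.276  1.27   0.816] F [-0.22  0.57 -0.77] w 1.0 p [0.4726 0.0541 0.1392]
tcp target [0.4542 0.0131 0.0264] dist 0.1197 ang 0.2
ROW [-0.0011, 0.0005, 0.1197, -0.0006, 0.0007, 0.0001]
```

View pics/side1.png

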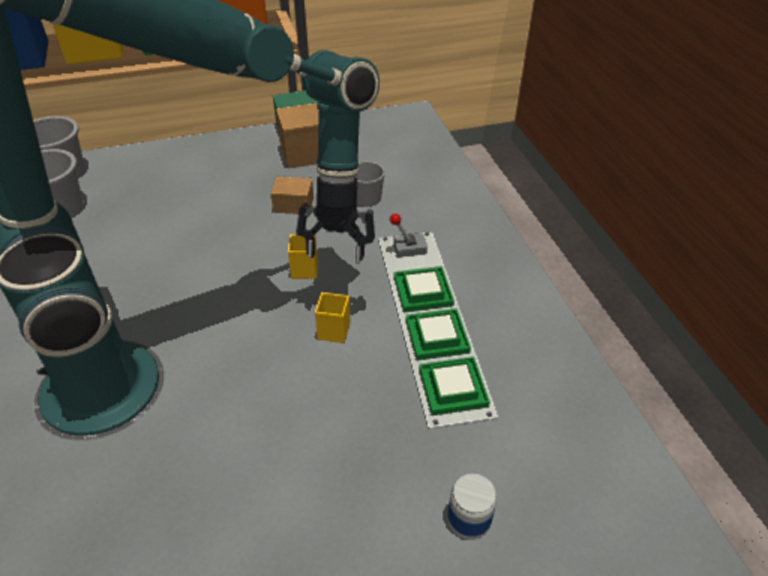

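View pics/top1.png

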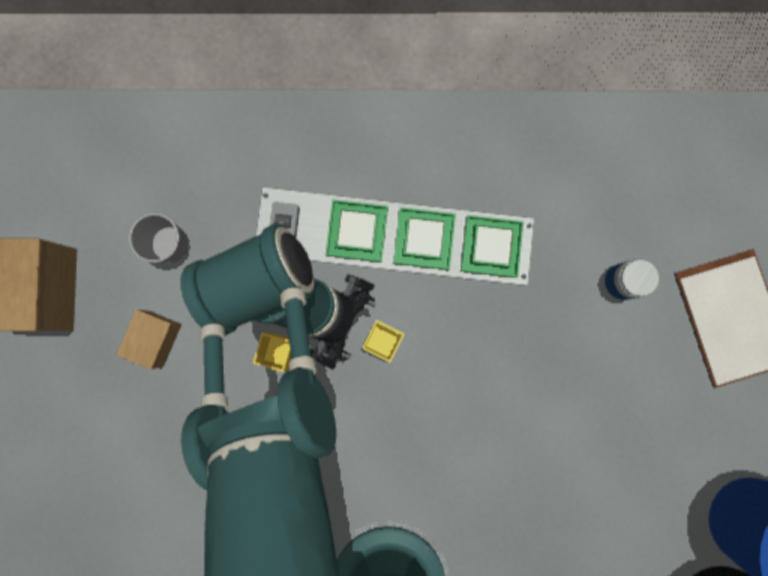

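Emit:
{"op": "apply_moves", "data": {"plan": [[[-0.001,0.0,0.02,0,0,0,-1],[-0.001,0.0,0.04,0,0,0,-1],[-0.001,0.0,0.06,0,0,0,-1],[-0.001,0.0,0.08,0,0,0,-1],[-0.001,0.0,0.1,0,0,0,-1],[-0.001,0.0,0.115,0,0,0,-1],[-0.001,0.0,0.12,0,0,0,-1],[-0.001,0.0,0.12,0,0,0,-1]]]}}

```text
time: 2.2
tool_pos: [0.4519, 0.0184, 0.0263]
tcp_rot: [2.477, 1.558, -0.441]
wrist_force: [0.5, -0.3, -0.2]
width: 1.002
```

```bash
python3 - <<'E'
from h import *
st(); snap("side","side2",(150,100,200,180),4)
E
```

```text
t 2.2 q [ 0.195  0.229  2.117 -0.321  1.037  0.842] F [ 0.5  -0.34 -0.21] w 1.002 p [0.4519 0.0184 0.0263]
```

View pics/side2.png

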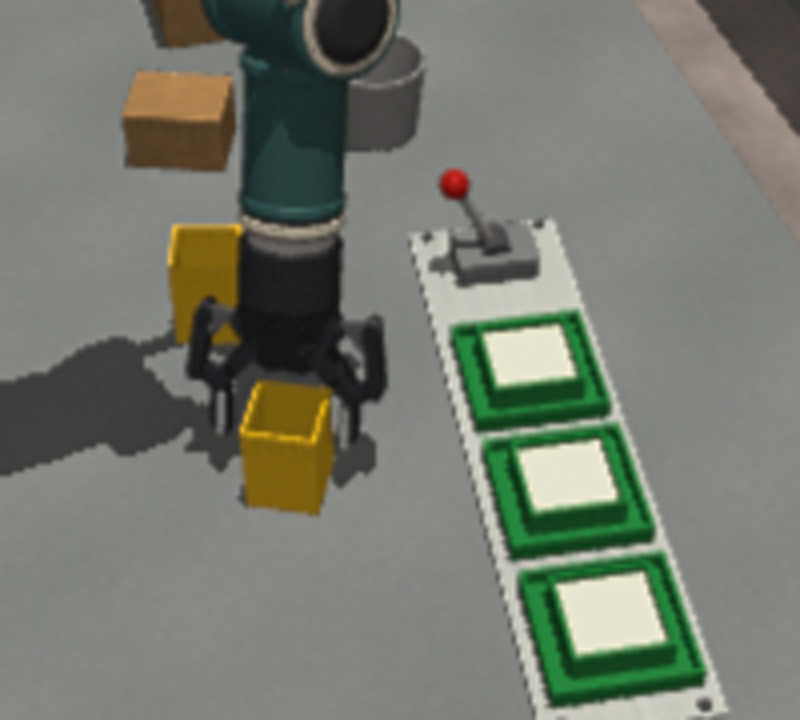

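Emit:
{"op": "apply_moves", "data": {"plan": [[[0,0,0,0,0,0,1],[0,0,0,0,0,0,1],[0,0,0,0,0,0,1],[0,0,0,0,0,0,1],[0,0,0,0,0,0,1],[0,0,0,0,0,0,1],[0,0,0,0,0,0,1],[0,0,0,0,0,0,1]]], "force": 50}}

```text
time: 2.92
tool_pos: [0.4557, 0.0191, 0.029]
tcp_rot: [2.477, 1.556, -0.431]
wrist_force: [1.3, 1.7, 6.1]
width: 0.65
```

```bash
python3 - <<'E'
from h import *
s=st(); print(R.from_rotvec(s['tcp_rot']).as_matrix().round(3))
M,j,d=frame(-26,-20)
# lift straight 0.06
go(s['tool_pos']+[0.02,-.06,.08],frame(-10,0)[0],grasp=False)
E
```

```text
t 2.92 q [ 0.195  0.226  2.113 -0.321  1.037  0.841] F [1.3  1.73 6.09] w 0.65 p [0.4557 0.0191 0.029 ]
[[ 0.408  0.901 -0.145]
 [ 0.848 -0.434 -0.306]
 [-0.339  0.002 -0.941]]
tcp target [ 0.4757 -0.0409  0.109 ] dist 0.102 ang 25.2
ROW [-0.0698, 0.0442, -0.0598, -0.0145, 0.1094, -0.0864]
```

Emit:
{"op": "apply_moves", "data": {"plan": [[[-0.015,0.0,-0.04,0,0,0,1],[-0.03,0.0,-0.08,0,0,0,1],[-0.07,0.044,-0.07,-0.0145,0.11,-0.086,1],[-0.07,0.044,-0.07,-0.0145,0.11,-0.086,1],[-0.07,0.044,-0.07,-0.0145,0.11,-0.086,1],[-0.07,0.044,-0.07,-0.0145,0.11,-0.086,1],[-0.07,0.044,-0.07,-0.0145,0.11,-0.086,1],[-0.07,0.044,-0.07,-0.0145,0.11,-0.086,1]]]}}

```text
time: 3.58
tool_pos: [0.4742, -0.0397, 0.1169]
tcp_rot: [-2.412, -2.009, 0.005]
wrist_force: [0.8, 0.3, -0.9]
width: 0.653
```

```bash
python3 - <<'E'
from h import *
s=st()
go([.48,-.06,.11],frame(-6.4,70)[0])
go([.48,-.06,.11],frame(-8,40)[0])
E
```

```text
t 3.58 q [-1.360e-01 -8.000e-03  2.133e+00 -1.000e-03  1.021e+00  4.700e-02] F [ 0.8   0.28 -0.9 ] w 0.653 p [ 0.4742 -0.0397  0.1169]
tcp target [ 0.4824 -0.0385  0.1021] dist 0.017 ang 70.1
ROW [0.0027, 0.008, 0.0147, 0.0125, 0.3889, -0.0203]
tcp target [ 0.4821 -0.0454  0.0924] dist 0.0264 ang 40.1
ROW [-0.0041, 0.0089, 0.0245, 0.0035, 0.2224, -0.0134]
```

Emit:
{"op": "apply_moves", "data": {"plan": [[[0.0,0.004,0.01,0.006,0.19,-0.01,1],[0.0,0.008,0.012,0.0125,0.389,-0.02,1],[0.0027,0.008,0.012,0.0125,0.389,-0.02,1],[0.0027,0.008,0.0147,0.0125,0.389,-0.02,1],[0.0027,0.008,0.0147,0.0125,0.389,-0.02,1],[0.0027,0.008,0.0147,0.0125,0.389,-0.02,1],[0.0027,0.008,0.0147,0.0125,0.389,-0.02,1],[0.0027,0.008,0.0147,0.0125,0.389,-0.02,1]]]}}

```text
time: 4.25
tool_pos: [0.4839, -0.0372, 0.1024]
tcp_rot: [-1.724, -1.526, -0.936]
wrist_force: [-0.2, 1.3, -2.2]
width: 0.653
```

```bash
python3 - <<'E'
from h import *
s=st(); snap("side","side3",(150,100,200,180),4)
go([.48,-.06,.11],frame(-6.4,70)[0])
go([.48,-.06,.044],frame(-6.4,70)[0])
E
```

```text
t 4.25 q [-0.674  0.392  2.053  0.802  1.446 -0.982] F [-0.16  1.34 -2.22] w 0.653 p [ 0.4839 -0.0372  0.1024]
tcp target [ 0.4824 -0.0385  0.1021] dist 0.0055 ang 12.1
ROW [0.0039, 0.0006, -0.0039, -0.0005, 0.0669, -0.0063]
tcp target [ 0.4824 -0.0385  0.0361] dist 0.0607 ang 12.1
ROW [-0.0521, 0.0018, 0.0312, -0.0005, 0.0669, -0.0063]
```

View pics/side3.png

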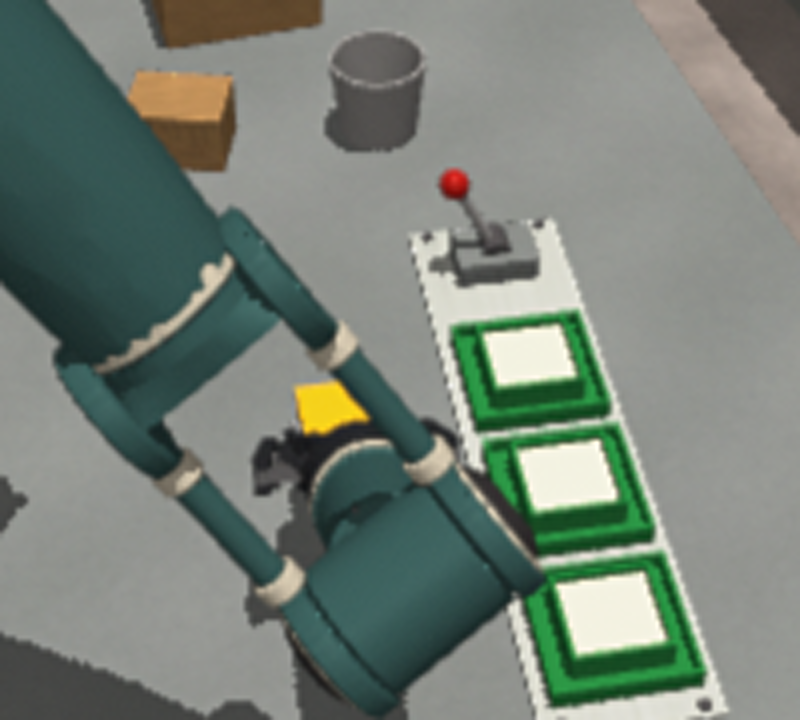

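Emit:
{"op": "apply_moves", "data": {"plan": [[[0.004,0.0006,-0.004,0,0.067,-0.006,1],[0.004,0.0006,-0.004,0,0.067,-0.006,1],[-0.008,0.0006,0.004,0,0.067,-0.006,1],[-0.02,0.001,0.012,0,0.067,-0.006,1],[-0.032,0.001,0.02,0,0.067,-0.006,1],[-0.042,0.0015,0.026,0,0.067,-0.006,1],[-0.049,0.002,0.03,0,0.067,-0.006,1],[-0.052,0.002,0.031,0,0.067,-0.006,1]]]}}

```text
time: 4.97
tool_pos: [0.4846, -0.0383, 0.0406]
tcp_rot: [-1.561, -1.409, -1.086]
wrist_force: [-0.9, 0.0, -1.1]
width: 0.65
```

```bash
python3 - <<'E'
from h import *
s=st(); snap("side","side4",(180,120,170,130),4)
snap("top","top4",(180,120,170,130),4)
go([.48,-.06,.044],frame(-6.4,70)[0])
E
```

```text
t 4.97 q [-0.721  0.642  2.001  0.874  1.516 -1.176] F [-0.88  0.04 -1.14] w 0.65 p [ 0.4846 -0.0383  0.0406]
tcp target [ 0.4824 -0.0385  0.0361] dist 0.0061 ang 0.9
ROW [-0.0051, -0.0027, 0.0021, 0.0, 0.0039, 0.0031]
```

View pics/side4.png

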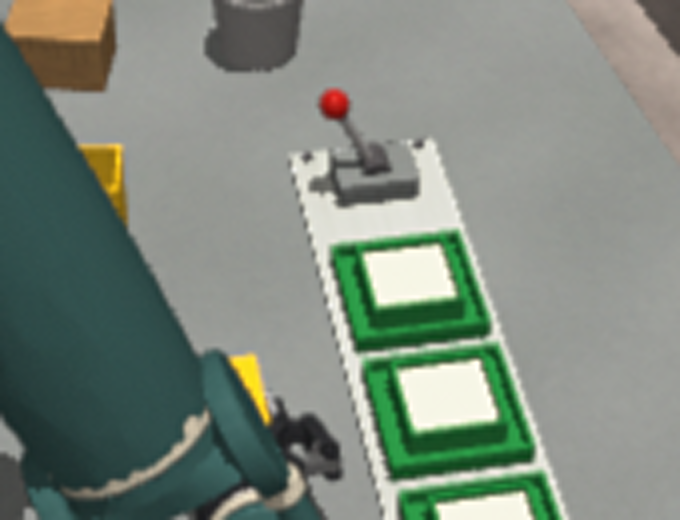

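View pics/top4.png

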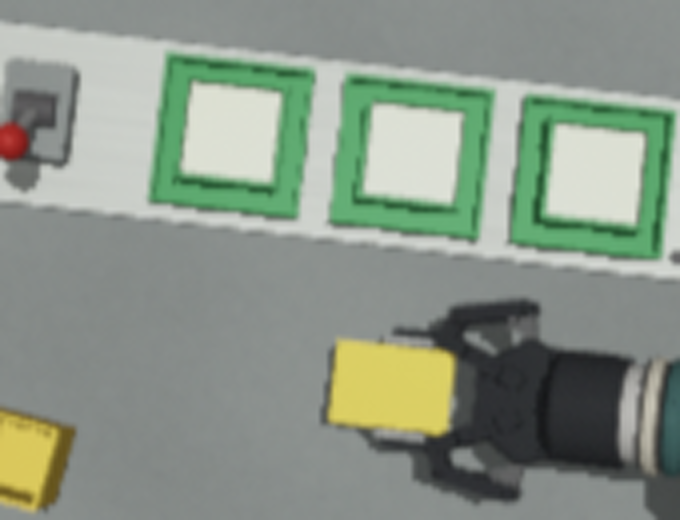

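Emit:
{"op": "apply_moves", "data": {"plan": [[[-0.002,0,0.001,0,0,0,1],[-0.004,0,0.0015,0,0,0,1],[-0.0055,0,0.002,0,0,0,1],[-0.0065,0,0.0024,0,0,0,1],[-0.007,0,0.0026,0,0,0,1],[-0.007,0,0.0026,0,0,0,1],[-0.007,0,0.0026,0,0,0,1],[-0.007,0,0.0026,0,0,0,1]]]}}

```text
time: 5.73
tool_pos: [0.4854, -0.0398, 0.0363]
tcp_rot: [-1.56, -1.409, -1.094]
wrist_force: [-1.4, -3.7, 5.3]
width: 0.645
```

```bash
python3 - <<'E'
from h import *
s=st()
E
```

```text
t 5.73 q [-0.724  0.653  1.998  0.877  1.514 -1.186] F [-1.41 -3.65  5.35] w 0.645 p [ 0.4854 -0.0398  0.0363]
```

Emit:
{"op": "apply_moves", "data": {"plan": [[[0.001,0,0,0,0,0,-1],[0.001,0,0,0,0,0,-1],[0.001,0,0,0,0,0,-1],[0.001,0,0,0,0,0,-1],[0.001,0,0,0,0,0,-1],[0.003,0,-0.03,0,0,0,-1],[0.005,0,-0.06,0,0,0,-1],[0.01,0,-0.1,0,0,0,-1]]]}}

```text
time: 6.4
tool_pos: [0.4734, -0.1276, 0.0787]
tcp_rot: [-1.559, -1.407, -1.088]
wrist_force: [1.7, 0.4, -0.6]
width: 0.997
```

```bash
python3 - <<'E'
from h import *
s=st()
snap("top","top5",(180,120,170,130),4)
f=frame(-6.4,-25)[0]
go([.48,-.05,.15],f)
go([.48,-.05,.15],frame(-6.4,0)[0])
E
```

```text
t 6.4 q [-0.84   0.634  1.894  0.775  1.644 -1.134] F [ 1.74  0.44 -0.59] w 0.997 p [ 0.4734 -0.1276  0.0787]
tcp target [ 0.4789 -0.0597  0.1292] dist 0.0896 ang 94.0
ROW [0.071, -0.0051, 0.0544, 0.0053, -0.5225, 0.002]
tcp target [ 0.48  -0.05   0.127] dist 0.097 ang 69.0
ROW [0.0725, -0.0051, 0.0642, 0.0045, -0.3836, 0.003]
```

View pics/top5.png

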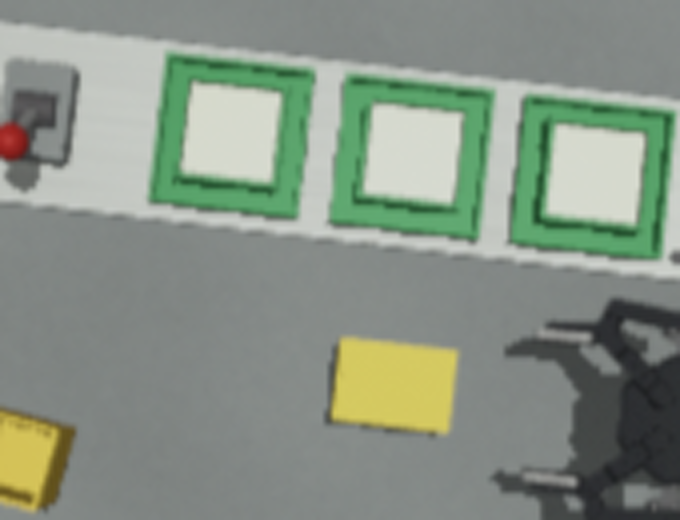

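```bash
cat >> h.py <<'E'
def lying(x,zc=.028):
    return (B[:,[0,2,1]])@R.from_rotvec([0,0,x[2]]).as_matrix().T+[x[0],x[1],zc]
E
python3 - <<'E'
from h import *
im={"top":cv2.imread("pics/raw_top5.png")}
x,f=fit(im,[.48,-.05,-.11],lying,("top",));print(x.round(4),np.degrees(x[2]).round(1),f)
x,f=fit(im,[.44,.2,-.25],upright,("top",));print(x.round(4),np.degrees(x[2]).round(1),f)
E
```

```text
[ 0.4839 -0.0494 -0.1133] -6.5 0.04730554473445007
[ 0.4341  0.2094 -0.2397] -13.7 0.08502341235001463
```

Emit:
{"op": "apply_moves", "data": {"plan": [[[0.04,-0.005,-0.03,0.001,-0.1,0,-1],[0.08,-0.005,-0.03,0.0045,-0.384,0.002,-1],[0.12,-0.005,0.0,0.0045,-0.384,0.002,-1],[0.12,-0.005,0.04,0.0045,-0.384,0.002,-1],[0.12,-0.005,0.064,0.0045,-0.384,0.002,-1],[0.12,-0.005,0.064,0.0045,-0.384,0.002,-1],[0.12,-0.005,0.064,0.0045,-0.384,0.002,-1],[0.12,-0.005,0.064,0.0045,-0.384,0.002,-1]]]}}

```text
time: 7.12
tool_pos: [0.4804, -0.0263, 0.1702]
tcp_rot: [-2.229, -2.006, -0.231]
wrist_force: [-0.3, 0.6, -0.7]
width: 1.001
```

```bash
python3 - <<'E'
from h import *
s=st()
f,j,d=frame(-6.5,-25)
p=np.array([.4839,-.0494,.03])+.015*d
go(p,f,back=.08); go(p,f)
E
```

```text
t 7.12 q [-0.253 -0.05   2.081  0.222  1.148 -0.243] F [-0.27  0.65 -0.73] w 1.001 p [ 0.4804 -0.0263  0.1702]
tcp target [ 0.4883 -0.0106  0.0817] dist 0.0903 ang 36.7
ROW [-0.0018, 0.0059, 0.09, 0.0013, -0.2038, 0.0023]
tcp target [ 0.4845 -0.0442  0.0092] dist 0.1621 ang 36.7
ROW [-0.0496, 0.0055, 0.1542, 0.0013, -0.2038, 0.0023]
```

Emit:
{"op": "apply_moves", "data": {"plan": [[[0.0,0.003,0.0,0.001,-0.1,0.002,-1],[0.0,0.006,0.02,0.0013,-0.204,0.002,-1],[0.0,0.006,0.04,0.0013,-0.204,0.002,-1],[0.0,0.006,0.06,0.0013,-0.204,0.002,-1],[0.0,0.006,0.08,0.0013,-0.204,0.002,-1],[-0.001,0.006,0.09,0.0013,-0.204,0.002,-1],[-0.001,0.006,0.09,0.0013,-0.204,0.002,-1],[-0.001,0.006,0.09,0.0013,-0.204,0.002,-1]]]}}

```text
time: 7.78
tool_pos: [0.4868, -0.009, 0.0796]
tcp_rot: [2.101, 1.884, -0.468]
wrist_force: [-0.1, -0.4, -0.3]
width: 0.996
```

```bash
python3 - <<'E'
from h import *
s=st()
f,j,d=frame(-6.5,-25)
p=np.array([.4839,-.0494,.034])+.015*d
go(p,f,back=.08); go(p,f)
E
```

```text
t 7.78 q [ 0.214  0.169  2.091 -0.463  1.082  0.585] F [-0.09 -0.38 -0.33] w 0.996 p [ 0.4868 -0.009   0.0796]
tcp target [ 0.4883 -0.0106  0.0857] dist 0.0065 ang 0.5
ROW [-0.0038, 0.0017, -0.005, -0.0018, -0.0015, 0.0017]
tcp target [ 0.4845 -0.0442  0.0132] dist 0.0752 ang 0.5
ROW [-0.0042, 0.0021, 0.075, -0.0018, -0.0015, 0.0017]
```

Emit:
{"op": "apply_moves", "data": {"plan": [[[-0.004,0.002,0.015,0,0,0,-1],[-0.004,0.002,0.03,0,0,0,-1],[-0.004,0.002,0.045,0,0,0,-1],[-0.004,0.002,0.06,0,0,0,-1],[-0.004,0.002,0.07,0,0,0,-1],[-0.004,0.002,0.075,0,0,0,-1],[-0.004,0.002,0.075,0,0,0,-1],[-0.004,0.002,0.075,0,0,0,-1]]]}}

```text
time: 8.45
tool_pos: [0.4862, -0.045, 0.0149]
tcp_rot: [2.104, 1.878, -0.463]
wrist_force: [0.5, 0.1, -0.3]
width: 1.004
```

Emit:
{"op": "apply_moves", "data": {"plan": [[[0,0,0,0,0,0,1],[0,0,0,0,0,0,1],[0,0,0,0,0,0,1],[0,0,0,0,0,0,1],[0,0,0,0,0,0,1],[0,0,0,0,0,0,1],[0,0,0,0,0,0,1],[0,0,0,0,0,0,1]]], "force": 50}}

```text
time: 9.12
tool_pos: [0.4867, -0.0441, 0.015]
tcp_rot: [2.102, 1.88, -0.462]
wrist_force: [-1.0, 2.9, 5.9]
width: 0.647
```

```bash
python3 - <<'E'
from h import *
s=st()
# pot centre in tool frame
M=R.from_rotvec(s['tcp_rot']).as_matrix(); print(M.T@(np.array([.4839,-.0494,.028])-s['tool_pos']))
for n in("side","top"): snap(n,n+"6",s=1.5)
go(s['tool_pos']+[.03,0,.13],frame(-6.5,20)[0],grasp=False)
E
```

```text
t 9.12 q [ 0.148  0.255  2.139 -0.524  0.937  0.614] F [-0.97  2.89  5.88] w 0.647 p [ 0.4867 -0.0441  0.015 ]
[-0.01050282 -0.0022057  -0.00945611]
tcp target [ 0.5167 -0.0441  0.145 ] dist 0.1334 ang 44.7
ROW [-0.0513, 0.0295, -0.1196, -0.0008, 0.2483, 0.0005]
```

View pics/side6.png

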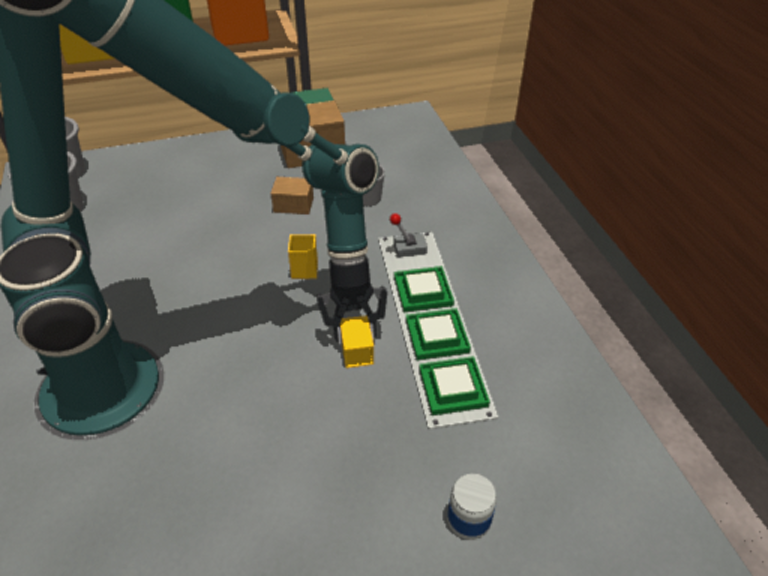

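Emit:
{"op": "apply_moves", "data": {"plan": [[[-0.017,0.0,-0.037,0,0,0,1],[-0.034,0.0,-0.074,0,0,0,1],[-0.051,0.01,-0.11,-0.0008,0.1,0.0005,1],[-0.051,0.03,-0.12,-0.0008,0.248,0.0005,1],[-0.051,0.03,-0.12,-0.0008,0.248,0.0005,1],[-0.051,0.03,-0.12,-0.0008,0.248,0.0005,1],[-0.051,0.03,-0.12,-0.0008,0.248,0.0005,1],[-0.051,0.03,-0.12,-0.0008,0.248,0.0005,1]]]}}

```text
time: 9.88
tool_pos: [0.5171, -0.0443, 0.1457]
tcp_rot: [-2.168, -1.936, -0.357]
wrist_force: [-0.8, -0.2, -3.2]
width: 0.652
```

```bash
cat >> h.py <<'E'
def gopot(c,M,ct): go(np.array(c)-M@np.array(ct),M,grasp=False)
E
python3 - <<'E'
from h import *
s=st()
gopot([.66,.065,.17],frame(-6.4,65)[0],[-.0105,-.001,-.0095])
E
```

```text
t 9.88 q [-0.344  0.075  2.025  0.349  1.14  -0.394] F [-0.77 -0.18 -3.25] w 0.652 p [ 0.5171 -0.0443  0.1457]
tcp target [0.6624 0.0779 0.1755] dist 0.1922 ang 46.4
ROW [0.1401, 0.1307, 0.0159, 0.001, 0.258, 0.0001]
```

Emit:
{"op": "apply_moves", "data": {"plan": [[[0.14,0.131,0.016,0.001,0.258,0,1],[0.14,0.131,0.016,0.001,0.258,0,1],[0.14,0.131,0.016,0.001,0.258,0,1],[0.14,0.131,0.016,0.001,0.258,0,1],[0.14,0.131,0.016,0.001,0.258,0,1],[0.14,0.131,0.016,0.001,0.258,0,1],[0.14,0.131,0.016,0.001,0.258,0,1],[0.14,0.131,0.016,0.001,0.258,0,1]]]}}

```text
time: 10.55
tool_pos: [0.6601, 0.0775, 0.167]
tcp_rot: [-1.629, -1.442, -1.02]
wrist_force: [-0.2, 0.8, -2.9]
width: 0.654
```

```bash
python3 - <<'E'
from h import *
s=st()
for n in("side","top"): snap(n,n+"7",(180,100,180,135),4)
gopot([.664,.065,.1],frame(-6.4,65)[0],[-.0105,-.001,-.0095])
E
```

```text
t 10.55 q [-0.397  0.514  1.797  1.057  1.475 -0.765] F [-0.24  0.79 -2.93] w 0.654 p [0.6601 0.0775 0.167 ]
tcp target [0.6664 0.0779 0.1055] dist 0.0655 ang 0.6
ROW [-0.0587, 0.0053, 0.0285, -0.0008, 0.0021, -0.0023]
```

View pics/side7.png

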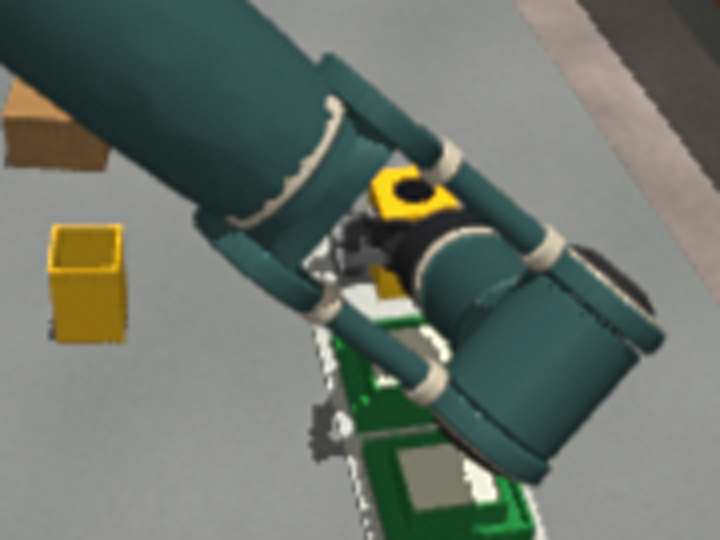

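View pics/top7.png

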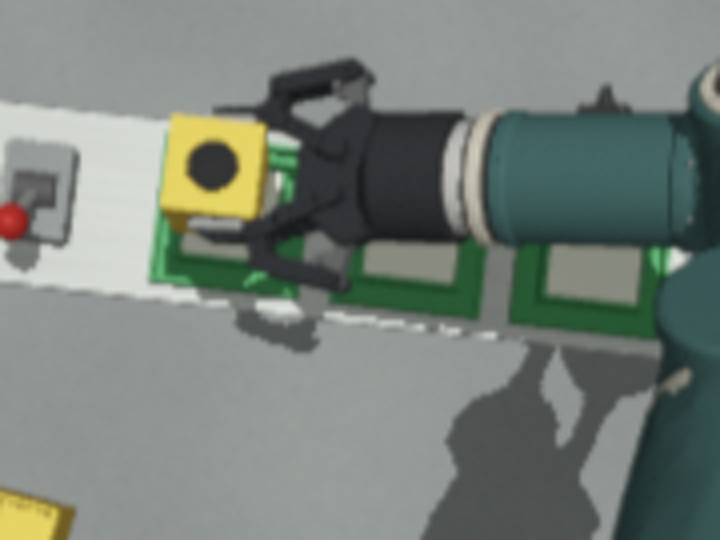

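```bash
cat >> h.py <<'E'
def spot(im,near,z,r=12,n="top"):
    u,v=proj(n,near)[0]; x0,y0=int(u)-r,int(v)-r; c=im[y0:y0+2*r,x0:x0+2*r]
    hsv=cv2.cvtColor(c,cv2.COLOR_BGR2HSV); m=((hsv[...,2]<70)).astype(np.uint8)
    N,l,s,ce=cv2.connectedComponentsWithStats(m); k=min(range(1,N),key=lambda i:np.hypot(*(ce[i]-r))-s[i,4]*.05)
    uv=ce[k]+[x0,y0]; print('spot px',uv.round(1),'area',s[k,4]); return unproj(n,uv,z)[0]
E
python3 - <<'E'
from h import *
s=readout.read_state();M=R.from_rotvec(s['tcp_rot']).as_matrix()
c=s['tool_pos']+M@[-.0105,-.001,-.0095];print('pred',c.round(4), (M@[1,0,0]).round(3))
im=cv2.imread("pics/raw_top7.png");t=c+[0,0,.04]
print(spot(im,t,t[2]).round(4))
ims={"top":im}
x,f=fit(ims,[c[0],c[1],-.11],lambda x:upright(x,c[2]),("top",));print(x,f)
E
```

```text
pred [0.6591 0.0649 0.1654] [0.055 0.425 0.903]
spot px [232.9 141.1] area 92
[0.6582 0.0655 0.2054]
[ 0.65858797  0.06561555 -0.10013638] 0.4562914929751427
```

Emit:
{"op": "apply_moves", "data": {"plan": [[[-0.012,0.002,0.005,0,0.002,-0.002,1],[-0.028,0.004,0.012,0,0.002,-0.002,1],[-0.044,0.005,0.02,0,0.002,-0.002,1],[-0.058,0.005,0.028,0,0.002,-0.002,1],[-0.068,0.005,0.033,0,0.002,-0.002,1],[-0.075,0.005,0.036,0,0.002,-0.002,1],[-0.078,0.005,0.038,0,0.002,-0.002,1],[-0.078,0.005,0.038,0,0.002,-0.002,1]]]}}

```text
time: 11.32
tool_pos: [0.6667, 0.0788, 0.0855]
tcp_rot: [-1.619, -1.452, -1.033]
wrist_force: [0.2, 0.3, -0.9]
width: 0.649
```

```bash
python3 - <<'E'
from h import *
im=snap("top","top8",(180,100,180,135),4)
s=st();M=R.from_rotvec(s['tcp_rot']).as_matrix()
c=s['tool_pos']+M@[-.0105,-.001,-.0095];print('pred',c.round(4),(M@[1,0,0]).round(3),(M@[0,1,0]).round(3))
t=c+[0,0,.04]
print(spot(im,t,t[2]).round(4))
gopot([.664,.065,.071],frame(-6.4,65)[0],[-.0105,-.001,-.0095])
E
```

```text
t 11.37 q [-0.392  0.64   1.791  1.079  1.416 -0.885] F [ 0.24 -0.77 -1.99] w 0.643 p [0.6671 0.0786 0.0862]
pred [0.6647 0.0657 0.0807] [0.044 0.419 0.907] [ 0.994 -0.109  0.002]
spot px [234.4 145.8] area 72
[0.6641 0.0669 0.1207]
tcp target [0.6664 0.0779 0.0765] dist 0.0098 ang 0.2
ROW [-0.0092, -0.0006, 0.0034, -0.0005, -0.0004, 0.0008]
```

View pics/top8.png

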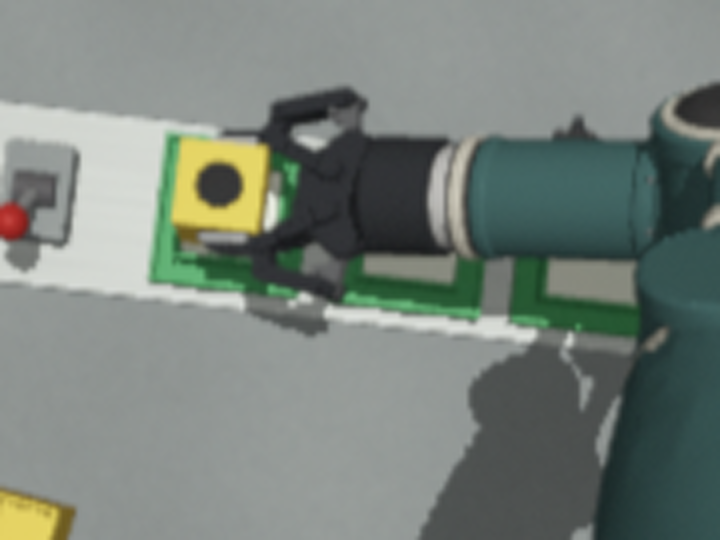

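Emit:
{"op": "apply_moves", "data": {"plan": [[[-0.003,-0.0005,0,0,0,0,1],[-0.005,-0.0005,0.001,0,0,0,1],[-0.007,-0.0005,0.002,0,0,0,1],[-0.008,-0.0005,0.0025,0,0,0,1],[-0.009,-0.0005,0.003,0,0,0,1],[-0.0095,-0.0005,0.003,0,0,0,1],[-0.0095,-0.0005,0.003,0,0,0,1],[-0.0095,-0.0005,0.003,0,0,0,1]]]}}

```text
time: 12.03
tool_pos: [0.6666, 0.0774, 0.0771]
tcp_rot: [-1.618, -1.452, -1.036]
wrist_force: [-2.4, -0.7, 3.4]
width: 0.649
```

```bash
python3 - <<'E'
from h import *
im=snap("top","top9",(180,100,180,135),4)
s=st();M=R.from_rotvec(s['tcp_rot']).as_matrix()
c=s['tool_pos']+M@[-.0105,-.001,-.0095];print('pred',c.round(4))
t=c+[0,0,.04]
print(spot(im,t,t[2]).round(4))
E
```

```text
t 12.08 q [-0.395  0.654  1.79   1.08   1.411 -0.899] F [-0.99 -0.12  3.54] w 0.649 p [0.6666 0.0773 0.0769]
pred [0.6642 0.0645 0.0714]
spot px [235.2 146.6] area 70
[0.6639 0.0654 0.1114]
```

Emit:
{"op": "apply_moves", "data": {"plan": [[[-0.001,0,0.0005,0,0,0,1],[-0.0022,0,0.001,0,0,0,1],[-0.0034,0,0.0015,0,0,0,1],[-0.0046,0,0.002,0,0,0,1],[-0.0058,0,0.0025,0,0,0,1],[-0.007,0,0.003,0,0,0,1],[-0.008,0,0.0035,0,0,0,1],[-0.008,0,0.0037,0,0,0,1]]]}}

```text
time: 12.75
tool_pos: [0.6666, 0.0773, 0.0697]
tcp_rot: [-1.615, -1.452, -1.037]
wrist_force: [-5.1, -3.4, 11.7]
width: 0.652
```

```bash
python3 - <<'E'
from h import *
s=st();M=R.from_rotvec(s['tcp_rot']).as_matrix()
c=s['tool_pos']+M@[-.0105,-.001,-.0095];print('pred',c.round(4))
E
```

```text
t 12.75 q [-0.395  0.667  1.788  1.082  1.409 -0.91 ] F [-5.07 -3.44 11.68] w 0.652 p [0.6666 0.0773 0.0697]
pred [0.6643 0.0645 0.0642]
```

Emit:
{"op": "apply_moves", "data": {"plan": [[[-0.001,0,0.0004,0,0,0,1],[-0.002,0,0.0008,0,0,0,1],[-0.003,0,0.0012,0,0,0,1],[-0.0036,0,0.0015,0,0,0,1],[-0.0036,0,0.0015,0,0,0,1],[-0.0036,0,0.0015,0,0,0,1],[-0.0036,0,0.0015,0,0,0,1],[-0.0036,0,0.0015,0,0,0,1]]]}}

```text
time: 13.42
tool_pos: [0.6666, 0.0772, 0.0697]
tcp_rot: [-1.61, -1.451, -1.041]
wrist_force: [-9.4, -6.2, 23.2]
width: 0.649
```

```bash
python3 - <<'E'
from h import *
im=snap("top","top10",(180,100,180,135),4)
s=st();M=R.from_rotvec(s['tcp_rot']).as_matrix()
c=s['tool_pos']+M@[-.0105,-.001,-.0095];print('pred',c.round(4))
t=c+[0,0,.04]
print(spot(im,t,t[2]).round(4))
E
```

```text
t 13.47 q [-0.396  0.67   1.787  1.084  1.413 -0.914] F [-9.77 -6.11 24.93] w 0.652 p [0.6666 0.0772 0.0697]
pred [0.6643 0.0644 0.0641]
spot px [235.4 147.1] area 69
[0.6642 0.0653 0.1041]
```

View pics/top10.png

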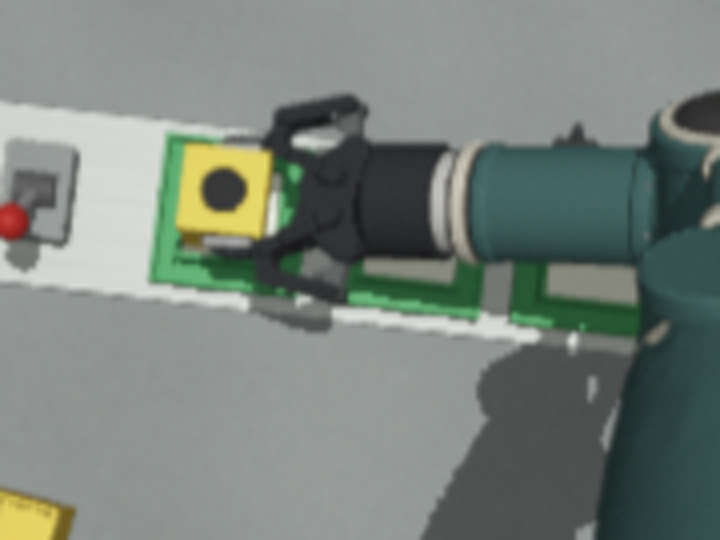

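Emit:
{"op": "apply_moves", "data": {"plan": [[[0.0042,0,-0.0018,0,0,0,1],[0.0042,0,-0.0018,0,0,0,-1],[0.0042,0,-0.0018,0,0,0,-1],[0.0042,0,-0.0018,0,0,0,-1],[0.0042,0,-0.0018,0,0,0,-1],[0.0042,0,-0.0018,0,0,0,-1],[0.0042,0,-0.03,0,0,0,-1],[0.0042,0,-0.06,0,0,0,-1]]]}}

```text
time: 14.13
tool_pos: [0.6589, 0.0264, 0.091]
tcp_rot: [-1.616, -1.451, -1.03]
wrist_force: [-0.0, -0.7, -0.2]
width: 0.999
```

```bash
python3 - <<'E'
from h import *
s=st()
go([.664,.065,.20],frame(-6.4,0)[0],grasp=False)
E
```

```text
t 14.13 q [-0.467  0.651  1.757  1.021  1.473 -0.888] F [-0.03 -0.69 -0.19] w 0.999 p [0.6589 0.0264 0.091 ]
tcp target [0.664 0.065 0.2  ] dist 0.1158 ang 65.1
ROW [0.1153, 0.0007, -0.0105, -0.0017, -0.3618, 0.0011]
```

Emit:
{"op": "apply_moves", "data": {"plan": [[[0.0,0,-0.04,0,0,0,-1],[0.03,0,-0.06,0,0,0,-1],[0.07,0,-0.06,0,0,0,0.5],[0.11,0,-0.05,0,-0.1,0,1],[0.13,0,-0.01,-0.0017,-0.362,0.001,1],[0.13,0,-0.01,-0.0017,-0.362,0.001,1],[0.13,0,-0.01,-0.0017,-0.362,0.001,1],[0.13,0,-0.01,-0.0017,-0.362,0.001,1]]]}}

```text
time: 14.8
tool_pos: [0.6658, 0.0704, 0.2162]
tcp_rot: [-2.057, -1.84, -0.536]
wrist_force: [-0.1, -0.4, -0.1]
width: 0.143
```

```bash
python3 - <<'E'
from h import *
s=st()
ims={n:snap(n,n+"11",(180,100,180,135),4) for n in("top","side")}
print(spot(ims["top"],[.664,.065,.102],.102).round(4))
x,f=fit(ims,[.664,.065,-.11],lambda x:upright(x,.062),("top",));print(x,f)
go([.664,.065,.115],frame(-6.4,0)[0],grasp=False)
E
```

```text
t 14.8 q [-0.187  0.262  1.716  0.534  1.246 -0.271] F [-0.06 -0.36 -0.13] w 0.143 p [0.6658 0.0704 0.2162]
spot px [238.8 144.9] area 300
[0.6704 0.0565 0.102 ]
[ 0.66593553  0.0656863  -0.06631228] 1.7832579185520363
tcp target [0.664 0.065 0.115] dist 0.1046 ang 29.2
ROW [-0.0586, -0.0033, 0.0866, 0.0029, -0.1622, 0.0023]
```

View pics/top11.png

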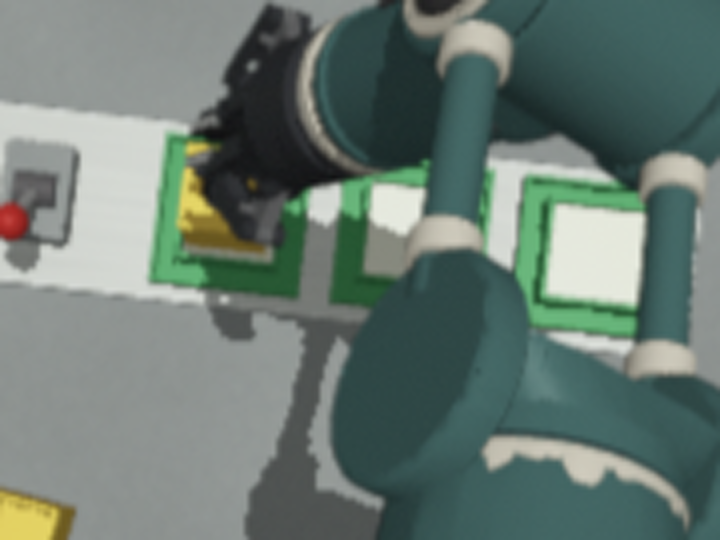

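View pics/side11.png

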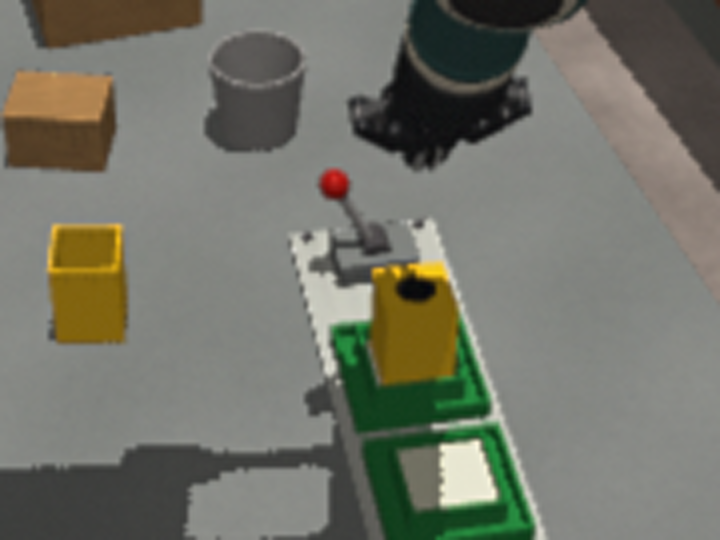

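Emit:
{"op": "apply_moves", "data": {"plan": [[[-0.005,-0.003,0.02,0.003,-0.162,0.002,1],[-0.01,-0.003,0.03,0.003,-0.162,0.002,1],[-0.02,-0.003,0.045,0.003,-0.162,0.002,1],[-0.035,-0.003,0.06,0.003,-0.162,0.002,1],[-0.045,-0.003,0.07,0.003,-0.162,0.002,1],[-0.055,-0.003,0.08,0.003,-0.162,0.002,1],[-0.0586,-0.003,0.0866,0.003,-0.162,0.002,1],[-0.0586,-0.003,0.0866,0.003,-0.162,0.002,1]]]}}

```text
time: 15.57
tool_pos: [0.659, 0.0599, 0.1063]
tcp_rot: [-2.339, -2.077, 0.013]
wrist_force: [-0.5, 0.1, -1.4]
width: -0.002
```

```bash
python3 - <<'E'
from h import *
s=st()
go([.664,.065,.10],frame(-6.4,0)[0],grasp=False)
E
```

```text
t 15.57 q [0.05  0.347 1.738 0.006 1.072 0.166] F [-0.48  0.08 -1.42] w -0.002 p [0.659  0.0599 0.1063]
tcp target [0.664 0.065 0.1  ] dist 0.0095 ang 1.0
ROW [0.0056, 0.0045, 0.0062, -0.0049, -0.0009, -0.0022]
```

Emit:
{"op": "apply_moves", "data": {"plan": [[[0.003,0.002,0,-0.005,0,-0.002,1],[0.0056,0.0045,0,-0.005,0,-0.002,1],[0.0056,0.0045,0.0015,-0.005,0,-0.002,1],[0.0056,0.0045,0.003,-0.005,0,-0.002,1],[0.0056,0.0045,0.0045,-0.005,0,-0.002,1],[0.0056,0.0045,0.006,-0.005,0,-0.002,1],[0.0056,0.0045,0.007,-0.005,0,-0.002,1],[0.0056,0.0045,0.007,-0.005,0,-0.002,1]]]}}

```text
time: 16.23
tool_pos: [0.6665, 0.0669, 0.1031]
tcp_rot: [2.337, 2.094, 0.009]
wrist_force: [-0.2, -0.5, 0.4]
width: -0.001
```

```bash
python3 - <<'E'
from h import *
s=st()
E
```

```text
t 16.23 q [0.063 0.351 1.739 0.    1.045 0.172] F [-0.17 -0.54  0.42] w -0.001 p [0.6665 0.0669 0.1031]
```

Emit:
{"op": "apply_moves", "data": {"plan": [[[0,0,0.001,0,0,0,1],[0,0,0.002,0,0,0,1],[0,0,0.003,0,0,0,1],[0,0,0.004,0,0,0,1],[0,0,0.005,0,0,0,1],[0,0,0.006,0,0,0,1],[0,0,0.006,0,0,0,1],[0,0,0.006,0,0,0,1]]]}}

```text
time: 16.9
tool_pos: [0.6681, 0.0671, 0.102]
tcp_rot: [2.335, 2.092, 0.014]
wrist_force: [-6.6, 0.1, 17.7]
width: -0.001
```

```bash
python3 - <<'E'
from h import *
s=st()
E
```

```text
t 16.9 q [0.063 0.352 1.739 0.    1.04  0.172] F [-6.63  0.07 17.69] w -0.001 p [0.6681 0.0671 0.102 ]
```

Emit:
{"op": "apply_moves", "data": {"plan": [[[0,0,-0.03,0,0,0,1],[0,0,-0.06,0,0,0,1],[0,0,-0.1,0,0,0,1],[0.0,-0.04,-0.1,0,0,0,0],[0.0,-0.08,-0.1,0,0,0,-1],[0.0,-0.11,-0.1,0,0,0,-1],[0.0,-0.11,-0.1,0,0,0,-1],[0.0,-0.11,-0.1,0,0,0,-1]]]}}

```text
time: 17.57
tool_pos: [0.5551, 0.079, 0.1964]
tcp_rot: [2.336, 2.094, 0.01]
wrist_force: [0.3, -0.3, -0.1]
width: 0.709
```

```bash
python3 - <<'E'
from h import *
s=st()
ims={n:snap(n,n+"12",s=1.5) for n in("top","side")}
x,f=fit(ims,[.434,.209,-.24],upright,("side",));print(x,np.degrees(x[2]),f)
x,f=fit(ims,[.434,.209,-.24],upright,("top",));print(x,np.degrees(x[2]),f)
M,j,d=frame(-13.8,-20)
p=np.array([.4343,.2092,.048])+.008*d; go(p,M,back=.12)
E
```

```text
t 17.57 q [0.097 0.069 1.896 0.    1.17  0.206] F [ 0.3  -0.32 -0.11] w 0.709 p [0.5551 0.079  0.1964]
[ 0.43462745  0.20976581 -0.26543795] -15.208474444158455 0.03730445246690734
[ 0.43258829  0.20178287 -0.18974871] -10.871800323627355 0.5171620227038183
tcp target [0.4441 0.2492 0.1392] dist 0.2126 ang 21.5
ROW [0.1568, -0.1319, 0.057, 0.0102, -0.1118, 0.0409]
```

View pics/top12.png

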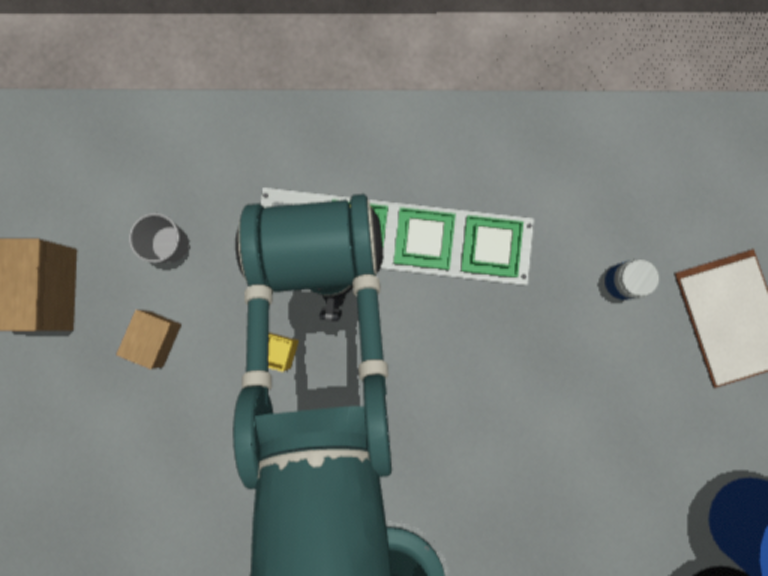

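View pics/side12.png

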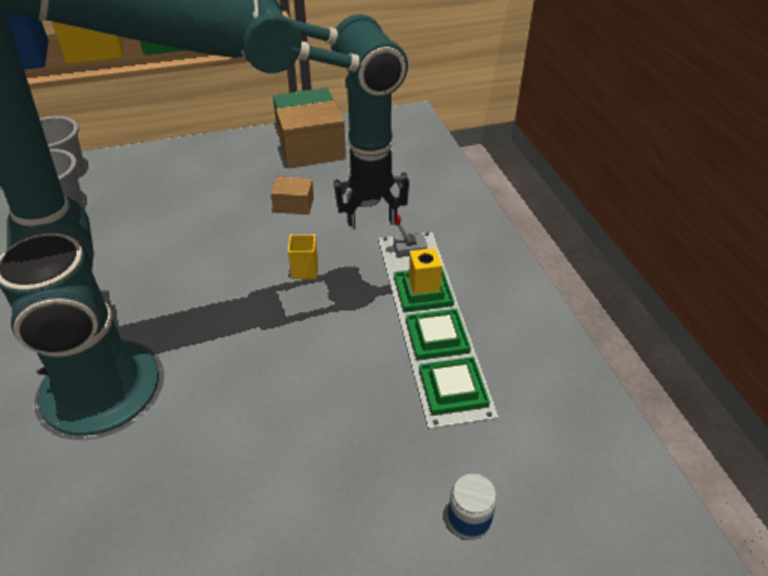

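Emit:
{"op": "apply_moves", "data": {"plan": [[[0.04,-0.033,0.0,0.003,-0.03,0.01,-1],[0.08,-0.066,0.01,0.01,-0.112,0.042,-1],[0.12,-0.1,0.02,0.01,-0.112,0.042,-1],[0.157,-0.132,0.04,0.01,-0.112,0.042,-1],[0.157,-0.132,0.057,0.01,-0.112,0.042,-1],[0.157,-0.132,0.057,0.01,-0.112,0.042,-1],[0.157,-0.132,0.057,0.01,-0.112,0.042,-1],[0.157,-0.132,0.057,0.01,-0.112,0.042,-1]]]}}

```text
time: 18.33
tool_pos: [0.4436, 0.2496, 0.1381]
tcp_rot: [2.282, 1.786, -0.407]
wrist_force: [0.2, -0.2, 0.7]
width: 1.0
```

```bash
python3 - <<'E'
from h import *
s=st()
ims={n:snap(n,n+"13",(150,130,150,130),4) for n in("top","side")}
M,j,d=frame(-14.2,-20)
p=np.array([.4345,.2093,.048])+.008*d; go(p,M,back=.0)
E
```

```text
t 18.33 q [ 0.617  0.215  1.885 -0.234  1.319  0.949] F [ 0.18 -0.17  0.66] w 1.0 p [0.4436 0.2496 0.1381]
tcp target [0.4345 0.2094 0.0264] dist 0.1204 ang 0.2
ROW [0.0006, -0.0006, 0.1203, 0.0006, 0.0002, 0.0007]
```

View pics/side13.png

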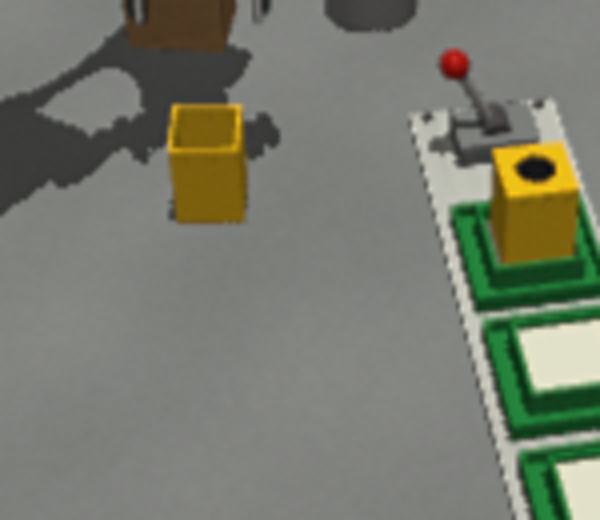

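Hopper A still stands where measured; the first hopper stands upside down on seat 3. Going down to grip.

Emit:
{"op": "apply_moves", "data": {"plan": [[[0.0,0.0,0.02,0,0,0,-1],[0.0,0.0,0.04,0,0,0,-1],[0.0,0.0,0.06,0,0,0,-1],[0.0,0.0,0.08,0,0,0,-1],[0.0,0.0,0.1,0,0,0,-1],[0.0,0.0,0.115,0,0,0,-1],[0.0,0.0,0.12,0,0,0,-1],[0.0,0.0,0.12,0,0,0,-1]]]}}

```text
time: 19.1
tool_pos: [0.4335, 0.2076, 0.0259]
tcp_rot: [2.287, 1.782, -0.407]
wrist_force: [0.4, -0.2, 0.5]
width: 1.0
```

Emit:
{"op": "apply_moves", "data": {"plan": [[[0,0,0,0,0,0,1],[0,0,0,0,0,0,1],[0,0,0,0,0,0,1],[0,0,0,0,0,0,1],[0,0,0,0,0,0,1],[0,0,0,0,0,0,1],[0,0,0,0,0,0,1],[0,0,0,0,0,0,1]]], "force": 50}}

```text
time: 19.77
tool_pos: [0.4348, 0.2104, 0.0278]
tcp_rot: [2.284, 1.785, -0.399]
wrist_force: [0.9, 0.4, 5.8]
width: 0.648
```

```bash
python3 - <<'E'
from h import *
s=st()
M=R.from_rotvec(s['tcp_rot']).as_matrix(); print('ct',(M.T@(np.array([.4345,.2093,.04])-s['tool_pos'])).round(4))
go(s['tool_pos']+[0.04,-.16,.12],frame(-10,0)[0],grasp=False)
E
```

```text
t 19.77 q [ 0.569  0.3    2.019 -0.269  1.094  0.97 ] F [0.93 0.38 5.83] w 0.648 p [0.4348 0.2104 0.0278]
ct [-0.0053 -0.     -0.0111]
tcp target [0.4748 0.0504 0.1478] dist 0.204 ang 20.3
ROW [-0.1778, 0.0777, -0.0629, -0.0031, 0.1108, -0.0218]
```

Emit:
{"op": "apply_moves", "data": {"plan": [[[-0.013,0.0,-0.035,0,0,0,1],[-0.026,0.0,-0.07,0,0,0,1],[-0.04,0.0,-0.105,0,0,0,1],[-0.08,0.02,-0.09,-0.003,0.111,-0.022,1],[-0.12,0.04,-0.075,-0.003,0.111,-0.022,1],[-0.15,0.06,-0.065,-0.003,0.111,-0.022,1],[-0.178,0.078,-0.063,-0.003,0.111,-0.022,1],[-0.178,0.078,-0.063,-0.003,0.111,-0.022,1]]]}}

```text
time: 20.43
tool_pos: [0.474, 0.0444, 0.1474]
tcp_rot: [2.41, 2.014, -0.002]
wrist_force: [0.6, -0.7, -2.1]
width: 0.65
```

```bash
python3 - <<'E'
from h import *
s=st()
gopot([.484,-.05,.1],frame(-6.4,70)[0],[-.0053,0,-.0111])
E
```

```text
t 20.43 q [ 4.200e-02 -4.500e-02  2.107e+00 -2.000e-03  1.080e+00  2.210e-01] F [ 0.57 -0.68 -2.12] w 0.65 p [0.474  0.0444 0.1474]
tcp target [ 0.4854 -0.0378  0.1012] dist 0.095 ang 70.2
ROW [-0.0788, 0.0258, 0.0464, 0.0129, 0.3893, -0.0186]
```

Emit:
{"op": "apply_moves", "data": {"plan": [[[-0.02,0.006,0.01,0.013,0.389,-0.018,1],[-0.04,0.012,0.01,0.013,0.389,-0.018,1],[-0.06,0.018,0.01,0.013,0.389,-0.018,1],[-0.079,0.026,0.01,0.013,0.389,-0.018,1],[-0.079,0.026,0.02,0.013,0.389,-0.018,1],[-0.079,0.026,0.03,0.013,0.389,-0.018,1],[-0.079,0.026,0.04,0.013,0.389,-0.018,1],[-0.079,0.026,0.046,0.013,0.389,-0.018,1]]]}}

```text
time: 21.1
tool_pos: [0.4857, -0.0344, 0.1002]
tcp_rot: [-1.764, -1.549, -0.904]
wrist_force: [0.2, 0.0, -2.9]
width: 0.655
```

```bash
python3 - <<'E'
from h import *
s=st()
im=snap("top","top14",(180,120,170,130),4)
gopot([.484,-.05,.04],frame(-6.4,70)[0],[-.0053,0,-.0111])
E
```

```text
t 21.1 q [-0.656  0.365  2.064  0.791  1.408 -0.954] F [ 0.2   0.04 -2.9 ] w 0.655 p [ 0.4857 -0.0344  0.1002]
tcp target [ 0.4854 -0.0378  0.0412] dist 0.0521 ang 14.7
ROW [-0.0446, 0.0041, 0.0267, 0.0007, 0.0814, -0.0085]
```

View pics/top14.png

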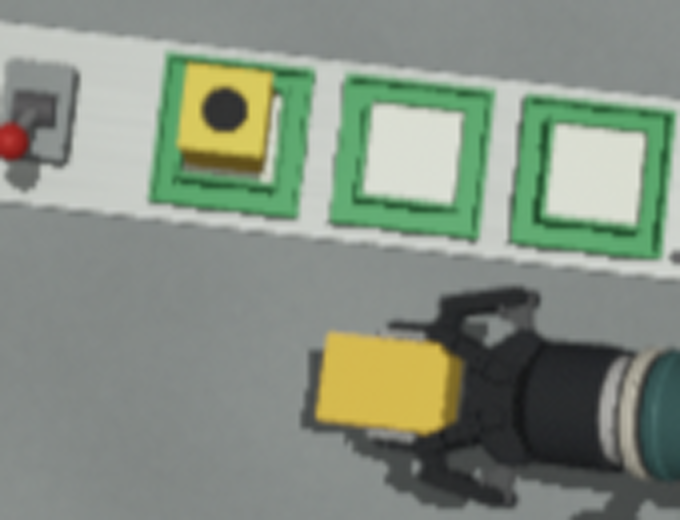

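Emit:
{"op": "apply_moves", "data": {"plan": [[[0.0,0.002,0.0,0.0007,0.081,-0.0085,1],[0.0,0.004,0.0,0.0007,0.081,-0.0085,1],[-0.01,0.004,0.006,0.0007,0.081,-0.0085,1],[-0.02,0.004,0.012,0.0007,0.081,-0.0085,1],[-0.03,0.004,0.018,0.0007,0.081,-0.0085,1],[-0.038,0.004,0.023,0.0007,0.081,-0.0085,1],[-0.0446,0.004,0.0267,0.0007,0.081,-0.0085,1],[-0.0446,0.004,0.0267,0.0007,0.081,-0.0085,1]]]}}

```text
time: 21.82
tool_pos: [0.4878, -0.037, 0.0477]
tcp_rot: [-1.563, -1.413, -1.085]
wrist_force: [-0.2, 0.2, -1.8]
width: 0.649
```

```bash
python3 - <<'E'
from h import *
s=st()
gopot([.484,-.05,.027],frame(-6.4,70)[0],[-.0053,0,-.0111])
E
```

```text
t 21.82 q [-0.715  0.628  2.001  0.878  1.52  -1.165] F [-0.18  0.2  -1.84] w 0.649 p [ 0.4878 -0.037   0.0477]
tcp target [ 0.4854 -0.0378  0.0282] dist 0.0197 ang 1.1
ROW [-0.0186, -0.0025, 0.006, -0.0005, 0.0051, 0.0033]
```

Emit:
{"op": "apply_moves", "data": {"plan": [[[-0.004,0,0.0013,0,0.003,0.003,1],[-0.008,0,0.0026,0,0.005,0.003,1],[-0.011,0,0.0036,0,0.005,0.003,1],[-0.0135,0,0.0044,0,0.005,0.003,1],[-0.0155,0,0.005,0,0.005,0.003,1],[-0.016,0,0.005,0,0.005,0.003,1],[-0.016,0,0.005,0,0.005,0.003,1],[-0.016,0,0.005,0,0.005,0.003,1]]]}}

```text
time: 22.48
tool_pos: [0.4882, -0.0386, 0.0318]
tcp_rot: [-1.556, -1.393, -1.092]
wrist_force: [0.6, -1.3, -0.9]
width: 0.651
```

```bash
python3 - <<'E'
from h import *
s=st();M=R.from_rotvec(s['tcp_rot']).as_matrix();print((s['tool_pos']+M@[-.0053,0,-.0111]).round(4))
E
```

```text
t 22.48 q [-0.72   0.671  1.989  0.882  1.517 -1.181] F [ 0.57 -1.31 -0.89] w 0.651 p [ 0.4882 -0.0386  0.0318]
[ 0.4869 -0.0508  0.0306]
```

Nearly down (weight still partly on the gripper); 2.5 mm more, then release and back off.

Emit:
{"op": "apply_moves", "data": {"plan": [[[-0.0015,0,0.0005,0,0,0,1],[-0.0028,0,0.001,0,0,0,1],[-0.0028,0,0.001,0,0,0,-1],[-0.0028,0,0.001,0,0,0,-1],[-0.002,0,0.001,0,0,0,-1],[-0.002,0,0.001,0,0,0,-1],[-0.002,0,0.001,0,0,0,-1],[-0.002,0,0.001,0,0,0,-1]]]}}

```text
time: 23.15
tool_pos: [0.4881, -0.0382, 0.0295]
tcp_rot: [-1.556, -1.393, -1.091]
wrist_force: [0.0, 0.2, 0.2]
width: 1.0
```

Emit:
{"op": "apply_moves", "data": {"plan": [[[0.003,0,-0.03,0,0,0,-1],[0.005,0,-0.06,0,0,0,-1],[0.01,0,-0.1,0,0,0,-1],[0.05,0,-0.12,0,0,0,-1],[0.09,0,-0.12,0,0,0,-1],[0.13,0,-0.1,0,-0.1,0,-1],[0.13,0,-0.1,0,-0.15,0,-1],[0.13,0,-0.1,0,-0.15,0,-1]]]}}

```text
time: 23.82
tool_pos: [0.4832, -0.088, 0.1877]
tcp_rot: [-1.832, -1.641, -0.823]
wrist_force: [0.6, -0.5, -0.4]
width: 1.0
```

```bash
python3 - <<'E'
from h import *
s=st()
im={"top":snap("top","top15",(180,100,170,150),4)}
x,f=fit(im,[.485,-.05,-.11],lying,("top",));print(x.round(4),np.degrees(x[2]).round(1),f)
f,j,d=frame(np.degrees(x[2]),-25)
p=np.array([x[0],x[1],.034])+.015*d
go(p,f,back=.08);go(p,f)
E
```

```text
t 23.82 q [-0.695  0.218  1.977  0.675  1.512 -0.828] F [ 0.62 -0.49 -0.43] w 1.0 p [ 0.4832 -0.088   0.1877]
[ 0.4863 -0.0494 -0.0845] -4.8 0.04909390444810543
tcp target [ 0.4896 -0.0105  0.0857] dist 0.1307 ang 72.8
ROW [-0.0264, -0.0045, 0.1279, 0.005, -0.4043, -0.0076]
tcp target [ 0.4868 -0.0441  0.0132] dist 0.1832 ang 72.8
ROW [-0.1028, -0.0044, 0.1516, 0.005, -0.4043, -0.0076]
```

View pics/top15.png

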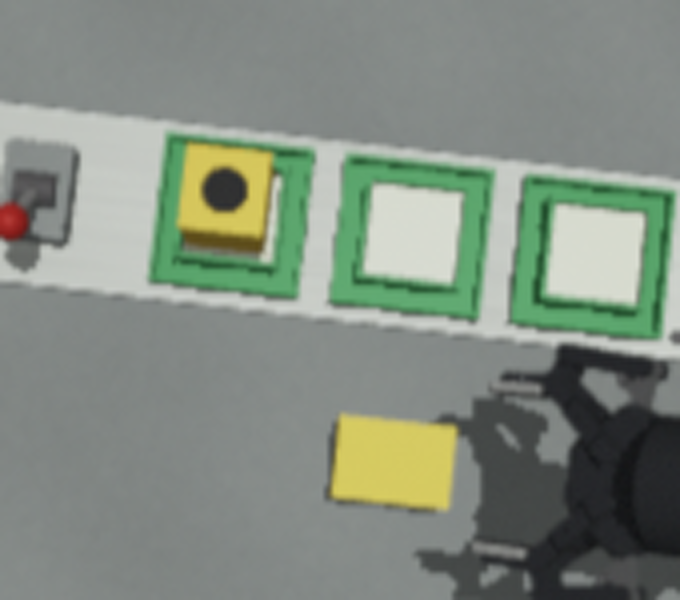

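Emit:
{"op": "apply_moves", "data": {"plan": [[[0.01,0,0.02,0.005,-0.404,-0.0076,-1],[0.02,0,0.04,0.005,-0.404,-0.0076,-1],[0.03,-0.002,0.06,0.005,-0.404,-0.0076,-1],[0.031,-0.0045,0.08,0.005,-0.404,-0.0076,-1],[0.031,-0.0045,0.1,0.005,-0.404,-0.0076,-1],[0.031,-0.0045,0.11,0.005,-0.404,-0.0076,-1],[0.031,-0.0045,0.11,0.005,-0.404,-0.0076,-1],[0.031,-0.0045,0.11,0.005,-0.404,-0.0076,-1]]]}}

```text
time: 24.53
tool_pos: [0.489, 0.0156, 0.1363]
tcp_rot: [2.238, 2.047, -0.181]
wrist_force: [-1.0, 0.1, -1.1]
width: 1.0
```

```bash
python3 - <<'E'
from h import *
s=st()
f,j,d=frame(-4.9,-25)
p=np.array([.4863,-.0494,.034])+.015*d
go(p,f,back=.08)
E
```

```text
t 24.53 q [ 0.09   0.019  2.075 -0.175  1.087  0.264] F [-1.02  0.07 -1.09] w 1.0 p [0.489  0.0156 0.1363]
tcp target [ 0.4896 -0.0105  0.0857] dist 0.0569 ang 16.0
ROW [-0.0177, 0.0032, 0.054, -0.0017, -0.0887, -0.0007]
```

Emit:
{"op": "apply_moves", "data": {"plan": [[[0,0.001,0.01,-0.0017,-0.0887,-0.0007,-1],[0,0.002,0.02,-0.0017,-0.0887,-0.0007,-1],[-0.005,0.003,0.03,-0.0017,-0.0887,-0.0007,-1],[-0.01,0.003,0.04,-0.0017,-0.0887,-0.0007,-1],[-0.0177,0.003,0.05,-0.0017,-0.0887,-0.0007,-1],[-0.0177,0.003,0.054,-0.0017,-0.0887,-0.0007,-1],[-0.0177,0.003,0.054,-0.0017,-0.0887,-0.0007,-1],[-0.0177,0.003,0.054,-0.0017,-0.0887,-0.0007,-1]]]}}

```text
time: 25.2
tool_pos: [0.4897, -0.012, 0.0856]
tcp_rot: [2.078, 1.9, -0.454]
wrist_force: [-0.6, 0.7, 0.6]
width: 0.997
```

```bash
python3 - <<'E'
from h import *
s=st()
f,j,d=frame(-4.9,-25)
p=np.array([.4863,-.0494,.034])+.015*d
go(p,f)
im=snap("side","side16",(180,120,170,130),4)
E
```

```text
t 25.2 q [ 0.21   0.155  2.093 -0.47   1.077  0.563] F [-0.64  0.73  0.64] w 0.997 p [ 0.4897 -0.012   0.0856]
tcp target [ 0.4868 -0.0441  0.0132] dist 0.0794 ang 0.4
ROW [0.0009, -0.0001, 0.0794, -0.0005, -0.0019, -0.0011]
```

View pics/side16.png

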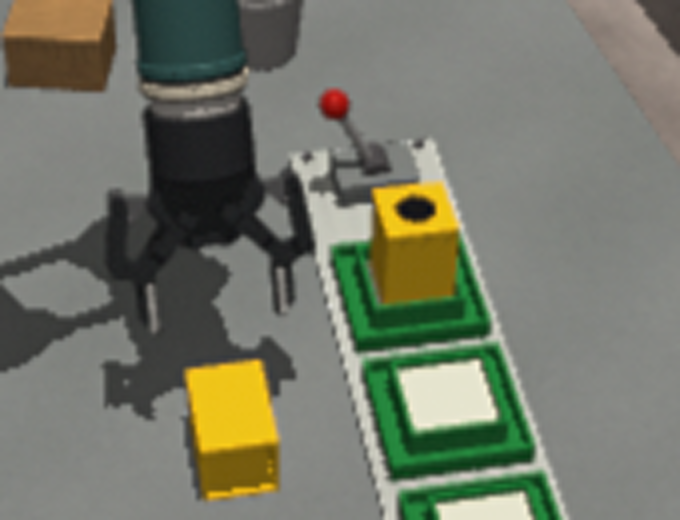

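Emit:
{"op": "apply_moves", "data": {"plan": [[[0,0,0.015,0,0,0,-1],[0,0,0.03,0,0,0,-1],[0,0,0.045,0,0,0,-1],[0,0,0.06,0,0,0,-1],[0,0,0.073,0,0,0,-1],[0,0,0.079,0,0,0,-1],[0,0,0.079,0,0,0,-1],[0,0,0.079,0,0,0,-1]]]}}

```text
time: 25.92
tool_pos: [0.4876, -0.0437, 0.0144]
tcp_rot: [2.076, 1.902, -0.453]
wrist_force: [0.6, -0.5, -0.5]
width: 1.0
```

Emit:
{"op": "apply_moves", "data": {"plan": [[[0,0,0,0,0,0,1],[0,0,0,0,0,0,1],[0,0,0,0,0,0,1],[0,0,0,0,0,0,1],[0,0,0,0,0,0,1],[0,0,0,0,0,0,1],[0,0,0,0,0,0,1],[0,0,0,0,0,0,1]]], "force": 50}}

```text
time: 26.58
tool_pos: [0.4883, -0.0431, 0.0149]
tcp_rot: [2.074, 1.902, -0.451]
wrist_force: [-0.0, 1.5, 5.0]
width: 0.654
```

```bash
python3 - <<'E'
from h import *
s=st()
M=R.from_rotvec(s['tcp_rot']).as_matrix(); print(M.T@(np.array([.4863,-.0494,.028])-s['tool_pos']))
go(s['tool_pos']+[.03,-.02,.13],frame(-6.5,20)[0],grasp=False)
E
```

```text
t 26.58 q [ 0.152  0.25   2.146 -0.534  0.924  0.603] F [-0.01  1.46  4.96] w 0.654 p [ 0.4883 -0.0431  0.0149]
[-0.01132831 -0.00145945 -0.00921016]
tcp target [ 0.5183 -0.0631  0.1449] dist 0.1349 ang 44.7
ROW [-0.07, 0.0319, -0.1108, 0.0011, 0.2481, 0.0089]
```

Emit:
{"op": "apply_moves", "data": {"plan": [[[-0.017,0.0,-0.037,0,0,0,1],[-0.034,0.0,-0.074,0,0,0,1],[-0.051,0.01,-0.11,0.001,0.1,0.004,1],[-0.07,0.032,-0.115,0.001,0.248,0.009,1],[-0.07,0.032,-0.115,0.001,0.248,0.009,1],[-0.07,0.032,-0.115,0.001,0.248,0.009,1],[-0.07,0.032,-0.115,0.001,0.248,0.009,1],[-0.07,0.032,-0.115,0.001,0.248,0.009,1]]]}}

```text
time: 27.25
tool_pos: [0.5186, -0.0622, 0.1492]
tcp_rot: [-2.168, -1.937, -0.357]
wrist_force: [-0.6, -1.1, -2.2]
width: 0.649
```

```bash
python3 - <<'E'
from h import *
s=st()
gopot([.645,-.0655,.17],frame(-6.4,65)[0],[-.0113,-.001,-.0092])
E
```

```text
t 27.25 q [-0.375  0.083  2.009  0.343  1.156 -0.419] F [-0.6  -1.07 -2.23] w 0.649 p [ 0.5186 -0.0622  0.1492]
tcp target [ 0.6475 -0.0526  0.1764] dist 0.132 ang 46.5
ROW [0.0313, 0.127, -0.0176, 0.0011, 0.2581, 0.0004]
```

Emit:
{"op": "apply_moves", "data": {"plan": [[[0.01,0.03,-0.02,0.001,0.258,0,1],[0.02,0.06,-0.02,0.001,0.258,0,1],[0.031,0.09,-0.018,0.001,0.258,0,1],[0.031,0.127,-0.018,0.001,0.258,0,1],[0.031,0.127,-0.018,0.001,0.258,0,1],[0.031,0.127,-0.018,0.001,0.258,0,1],[0.031,0.127,-0.018,0.001,0.258,0,1],[0.031,0.127,-0.018,0.001,0.258,0,1]]]}}

```text
time: 27.92
tool_pos: [0.6446, -0.0533, 0.1685]
tcp_rot: [-1.628, -1.441, -1.022]
wrist_force: [-0.9, -0.4, -2.6]
width: 0.65
```

```bash
python3 - <<'E'
from h import *
im=snap("top","top17",(180,100,180,135),4)
s=st();M=R.from_rotvec(s['tcp_rot']).as_matrix();ct=[-.0113,-.001,-.0092]
c=s['tool_pos']+M@ct;print('pred',c.round(4)); t=c+[0,0,.04]
print(spot(im,t,t[2]).round(4))
gopot([.650,-.0655,.082],frame(-6.4,65)[0],ct)
E
```

```text
t 27.97 q [-0.574  0.573  1.692  0.942  1.61  -0.802] F [-0.25 -0.37 -1.16] w 0.653 p [ 0.6453 -0.0529  0.1705]
pred [ 0.6428 -0.0659  0.1642]
spot px [288.1 148. ] area 91
[ 0.6424 -0.0645  0.2042]
tcp target [ 0.6525 -0.0526  0.0884] dist 0.0824 ang 0.6
ROW [-0.0737, 0.0079, 0.0361, -0.0011, 0.0015, -0.0029]
```

View pics/top17.png

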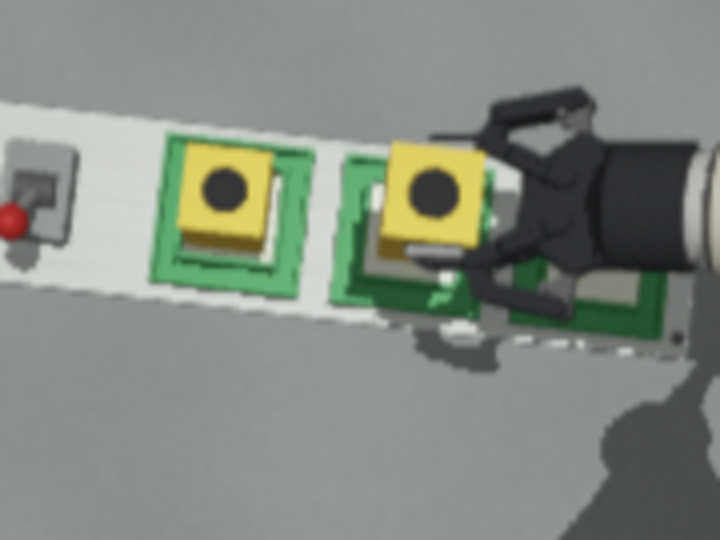

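Emit:
{"op": "apply_moves", "data": {"plan": [[[-0.012,0.002,0.005,0,0.0015,-0.003,1],[-0.026,0.004,0.012,0,0.0015,-0.003,1],[-0.04,0.006,0.02,0,0.0015,-0.003,1],[-0.054,0.0075,0.027,0,0.0015,-0.003,1],[-0.064,0.0075,0.032,0,0.0015,-0.003,1],[-0.071,0.0075,0.035,0,0.0015,-0.003,1],[-0.0737,0.0075,0.036,0,0.0015,-0.003,1],[-0.0737,0.0075,0.036,0,0.0015,-0.003,1]]]}}

```text
time: 28.63
tool_pos: [0.6534, -0.0519, 0.0911]
tcp_rot: [-1.617, -1.456, -1.034]
wrist_force: [-0.5, -0.5, -0.9]
width: 0.65
```

```bash
python3 - <<'E'
from h import *
im=snap("top","top18",(180,100,180,135),4)
s=st();M=R.from_rotvec(s['tcp_rot']).as_matrix();ct=[-.0113,-.001,-.0092]
c=s['tool_pos']+M@ct;print('pred',c.round(4)); t=c+[0,0,.04]
print(spot(im,t,t[2]).round(4))
gopot([.650,-.0655,.071],frame(-6.4,65)[0],ct)
E
```

```text
t 28.68 q [-0.568  0.69   1.682  0.949  1.546 -0.902] F [ 0.82 -0.26 -1.71] w 0.646 p [ 0.6538 -0.0521  0.092 ]
pred [ 0.6515 -0.0651  0.0856]
spot px [284.9 150.7] area 68
[ 0.6508 -0.0632  0.1256]
tcp target [ 0.6525 -0.0526  0.0774] dist 0.0147 ang 0.4
ROW [-0.0135, -0.0014, 0.0057, -0.0007, -0.0, 0.0019]
```

Emit:
{"op": "apply_moves", "data": {"plan": [[[-0.003,-0.001,0.0,0,0,0.001,1],[-0.006,-0.001,0.001,0,0,0.001,1],[-0.009,-0.001,0.0025,0,0,0.001,1],[-0.011,-0.001,0.0035,0,0,0.001,1],[-0.0125,-0.001,0.004,0,0,0.001,1],[-0.0135,-0.001,0.0045,0,0,0.001,1],[-0.0135,-0.001,0.0045,0,0,0.001,1],[-0.0135,-0.001,0.0045,0,0,0.001,1]]]}}

```text
time: 29.35
tool_pos: [0.6528, -0.0538, 0.0787]
tcp_rot: [-1.618, -1.455, -1.034]
wrist_force: [-2.1, -1.0, 2.4]
width: 0.654
```

```bash
python3 - <<'E'
from h import *
im=snap("top","top19",(180,100,180,135),4)
s=st();M=R.from_rotvec(s['tcp_rot']).as_matrix();ct=[-.0113,-.001,-.0092]
c=s['tool_pos']+M@ct;print('pred',c.round(4)); t=c+[0,0,.04]
print(spot(im,t,t[2]).round(4))
E
```

```text
t 29.4 q [-0.57   0.709  1.682  0.948  1.537 -0.916] F [-2.   -0.73  3.19] w 0.649 p [ 0.6528 -0.0537  0.0787]
pred [ 0.6504 -0.0667  0.0724]
spot px [285.1 151.9] area 68
[ 0.6503 -0.0649  0.1124]
```

View pics/top19.png

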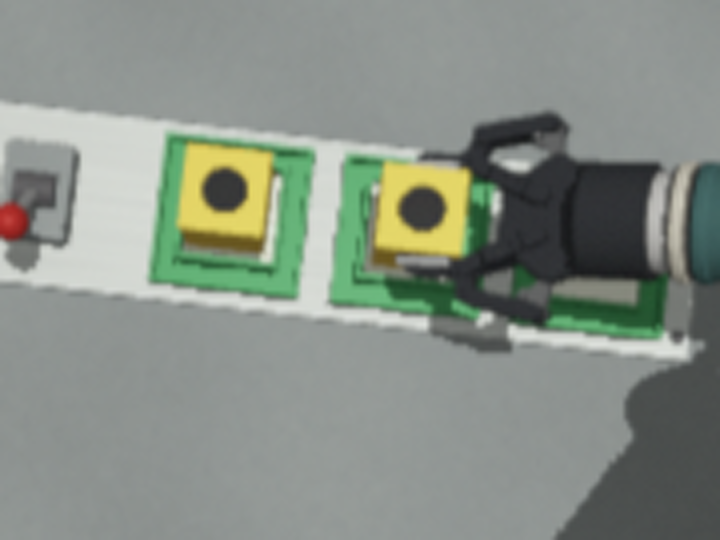

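Contact on seat 2, centred. Pressing down while held.

Emit:
{"op": "apply_moves", "data": {"plan": [[[-0.001,0,0.0005,0,0,0,1],[-0.0022,0,0.001,0,0,0,1],[-0.0034,0,0.0015,0,0,0,1],[-0.0046,0,0.002,0,0,0,1],[-0.0058,0,0.0025,0,0,0,1],[-0.007,0,0.003,0,0,0,1],[-0.0085,0,0.0037,0,0,0,1],[-0.0095,0,0.0042,0,0,0,1]]]}}

```text
time: 30.07
tool_pos: [0.6528, -0.0538, 0.0704]
tcp_rot: [-1.615, -1.454, -1.036]
wrist_force: [-5.9, -2.7, 13.4]
width: 0.653
```

Emit:
{"op": "apply_moves", "data": {"plan": [[[-0.0005,0,0.0002,0,0,0,1],[-0.001,0,0.0004,0,0,0,1],[-0.0015,0,0.0006,0,0,0,1],[-0.0018,0,0.0008,0,0,0,1],[-0.0018,0,0.0008,0,0,0,1],[-0.0018,0,0.0008,0,0,0,1],[-0.0018,0,0.0008,0,0,0,1],[-0.0018,0,0.0008,0,0,0,1]]]}}

```text
time: 30.73
tool_pos: [0.6528, -0.0539, 0.0704]
tcp_rot: [-1.612, -1.454, -1.038]
wrist_force: [-7.4, -2.6, 16.0]
width: 0.65
```

Emit:
{"op": "apply_moves", "data": {"plan": [[[0.003,0,-0.0013,0,0,0,1],[0.003,0,-0.0013,0,0,0,-1],[0.003,0,-0.0013,0,0,0,-1],[0.003,0,-0.0013,0,0,0,-1],[0.003,0,-0.0013,0,0,0,-1],[0.003,0,-0.0013,0,0,0,-1],[0.003,0,-0.03,0,0,0,-1],[0.003,0,-0.06,0,0,0,-1]]]}}

```text
time: 31.4
tool_pos: [0.6457, -0.105, 0.0925]
tcp_rot: [-1.616, -1.452, -1.029]
wrist_force: [0.5, 0.2, 0.3]
width: 1.0
```

Emit:
{"op": "apply_moves", "data": {"plan": [[[0.0,0,-0.04,0,0,0,-1],[0.03,0,-0.06,0,0,0,-1],[0.07,0,-0.06,0,0,0,0.5],[0.11,0,-0.05,0,-0.1,0,1],[0.13,0,-0.01,-0.0017,-0.362,0.001,1],[0.13,0,-0.01,-0.0017,-0.362,0.001,1],[0.13,0,-0.01,-0.0017,-0.362,0.001,1],[0.13,0,-0.01,-0.0017,-0.362,0.001,1]]]}}

```text
time: 32.07
tool_pos: [0.6521, -0.0611, 0.2174]
tcp_rot: [-2.057, -1.843, -0.534]
wrist_force: [-0.4, 0.5, -0.1]
width: 0.141
```

```bash
python3 - <<'E'
from h import *
s=st()
snap("side","side20",(180,100,180,135),4)
go([.65,-.0655,.109],frame(-6.4,0)[0],grasp=False)
E
```

```text
t 32.07 q [-0.383  0.295  1.671  0.498  1.345 -0.428] F [-0.39  0.46 -0.13] w 0.141 p [ 0.6521 -0.0611  0.2174]
tcp target [ 0.65   -0.0655  0.109 ] dist 0.1125 ang 28.6
ROW [-0.0604, -0.0042, 0.0948, 0.0032, -0.1587, 0.002]
```

View pics/side20.png

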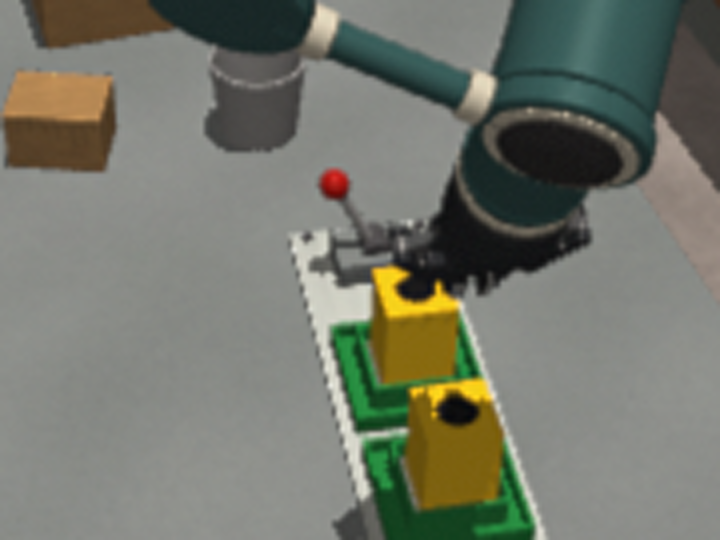

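Emit:
{"op": "apply_moves", "data": {"plan": [[[-0.005,-0.004,0.02,0.003,-0.159,0.002,1],[-0.01,-0.004,0.03,0.003,-0.159,0.002,1],[-0.02,-0.004,0.045,0.003,-0.159,0.002,1],[-0.035,-0.004,0.06,0.003,-0.159,0.002,1],[-0.045,-0.004,0.07,0.003,-0.159,0.002,1],[-0.052,-0.004,0.08,0.003,-0.159,0.002,1],[-0.055,-0.004,0.084,0.003,-0.159,0.002,1],[-0.055,-0.004,0.084,0.003,-0.159,0.002,1]]]}}

```text
time: 32.78
tool_pos: [0.6453, -0.0688, 0.1128]
tcp_rot: [-2.335, -2.076, 0.0]
wrist_force: [-0.1, 0.1, 0.5]
width: -0.004
```

```bash
python3 - <<'E'
from h import *
s=st()
go([.65,-.0655,.099],frame(-6.4,0)[0],grasp=False)
E
```

```text
t 32.78 q [-0.15   0.317  1.764  0.012  1.074 -0.039] F [-0.06  0.15  0.47] w -0.004 p [ 0.6453 -0.0688  0.1128]
tcp target [ 0.65   -0.0655  0.099 ] dist 0.0149 ang 1.0
ROW [0.0037, 0.0044, 0.0138, -0.0041, -0.0036, -0.0018]
```

Emit:
{"op": "apply_moves", "data": {"plan": [[[0.002,0.002,0.002,-0.004,-0.0036,-0.0018,1],[0.0037,0.0044,0.004,-0.004,-0.0036,-0.0018,1],[0.0037,0.0044,0.006,-0.004,-0.0036,-0.0018,1],[0.0037,0.0044,0.008,-0.004,-0.0036,-0.0018,1],[0.0037,0.0044,0.01,-0.004,-0.0036,-0.0018,1],[0.0037,0.0044,0.0115,-0.004,-0.0036,-0.0018,1],[0.0037,0.0044,0.013,-0.004,-0.0036,-0.0018,1],[0.0037,0.0044,0.014,-0.004,-0.0036,-0.0018,1]]]}}

```text
time: 33.45
tool_pos: [0.6521, -0.0644, 0.102]
tcp_rot: [2.336, 2.093, 0.003]
wrist_force: [-2.1, -0.3, 6.4]
width: 0.0
```

Emit:
{"op": "apply_moves", "data": {"plan": [[[0,0,0.001,0,0,0,1],[0,0,0.002,0,0,0,1],[0,0,0.002,0,0,0,1],[0,0,0.002,0,0,0,1],[0,0,0.002,0,0,0,1],[0,0,0.002,0,0,0,1],[0,0,0.002,0,0,0,1],[0,0,0.002,0,0,0,1]]]}}

```text
time: 34.12
tool_pos: [0.6525, -0.0644, 0.102]
tcp_rot: [2.335, 2.093, 0.004]
wrist_force: [-3.6, 0.7, 9.4]
width: -0.001
```

Emit:
{"op": "apply_moves", "data": {"plan": [[[0,0,0.001,0,0,0,1],[0,0,0.002,0,0,0,1],[0,0,0.003,0,0,0,1],[0,0,0.003,0,0,0,1],[0,0,0.003,0,0,0,1],[0,0,0.003,0,0,0,1],[0,0,0.003,0,0,0,1],[0,0,0.003,0,0,0,1]]]}}

```text
time: 34.78
tool_pos: [0.6535, -0.0645, 0.102]
tcp_rot: [2.334, 2.092, 0.007]
wrist_force: [-6.4, 1.7, 20.2]
width: 0.002
```

Emit:
{"op": "apply_moves", "data": {"plan": [[[0,0,-0.03,0,0,0,1],[0,0,-0.06,0,0,0,1],[0,0,-0.1,0,0,0,1],[0.04,-0.04,-0.1,0,0,0,1],[0.08,-0.08,-0.1,0,0,0,1],[0.12,-0.11,-0.1,0,0,0,1],[0.16,-0.12,-0.1,0,0,0,1],[0.19,-0.12,-0.1,0,0,0,1]]]}}

```text
time: 35.45
tool_pos: [0.5536, 0.1166, 0.1959]
tcp_rot: [2.338, 2.092, 0.002]
wrist_force: [0.5, 0.4, 0.2]
width: -0.001
```

```bash
python3 - <<'E'
from h import *
s=st(); print(R.from_rotvec(s['tcp_rot']).as_matrix().round(3))
snap("side","side21",(170,90,200,150),4)
snap("top","top21",(170,90,200,150),4)
E
```

```text
t 35.45 q [ 0.166  0.082  1.883 -0.003  1.174  0.278] F [0.47 0.41 0.2 ] w -0.001 p [0.5536 0.1166 0.1959]
[[ 0.11   0.994  0.004]
 [ 0.994 -0.11  -0.003]
 [-0.002  0.004 -1.   ]]
```

View pics/side21.png

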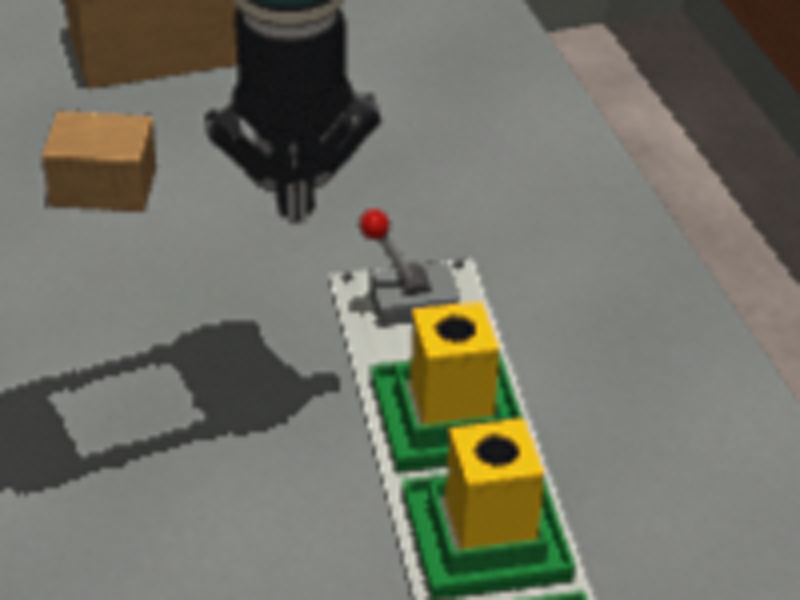

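View pics/top21.png

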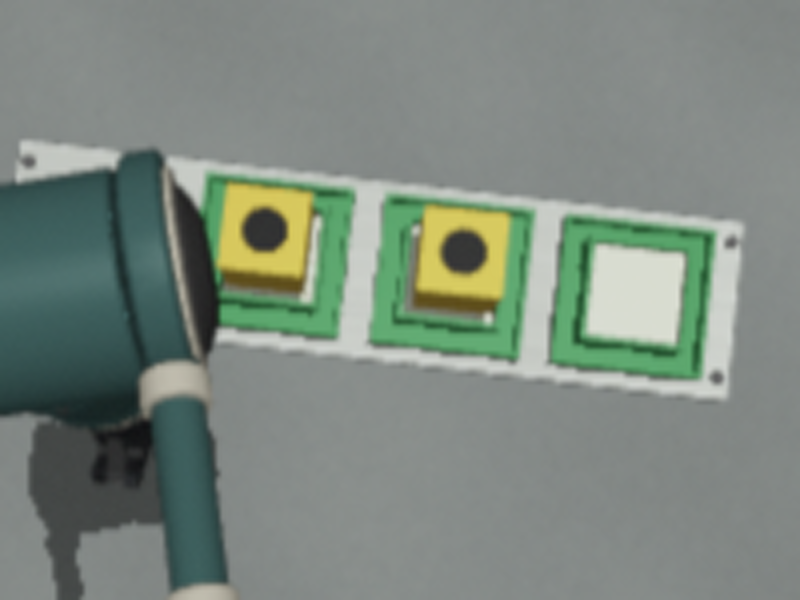

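```bash
python3 - <<'E'
from h import *
im=cv2.imread("pics/raw_side21.png");hsv=cv2.cvtColor(im,cv2.COLOR_BGR2HSV);m=cv2.inRange(hsv,(0,180,80),(5,255,255))
N,l,s,c=cv2.connectedComponentsWithStats(m);print([(x,y) for x,y in zip(s[1:,4],c[1:])])
s=st();go([.590,.211,.086],frame(-6.4,0)[0],grasp=False)
E
```

```text
[(np.int32(30), array([263.36666667, 145.63333333]))]
t 35.55 q [ 1.720e-01  8.400e-02  1.880e+00 -1.000e-03  1.173e+00  2.760e-01] F [ 0.15 -0.06 -0.35] w -0.001 p [0.5544 0.1211 0.196 ]
tcp target [0.59  0.211 0.086] dist 0.1465 ang 0.5
ROW [0.093, 0.0256, 0.1102, 0.0015, -0.0002, 0.0025]
```

Emit:
{"op": "apply_moves", "data": {"plan": [[[0.03,0.0,0.0,0,0,0,1],[0.06,0.01,0.0,0,0,0,1],[0.093,0.02,0.02,0,0,0,1],[0.093,0.0256,0.05,0,0,0,1],[0.093,0.0256,0.08,0,0,0,1],[0.093,0.0256,0.1,0,0,0,1],[0.093,0.0256,0.108,0,0,0,1],[0.093,0.0256,0.108,0,0,0,1]]]}}

```text
time: 36.22
tool_pos: [0.5902, 0.2041, 0.0846]
tcp_rot: [2.338, 2.095, -0.005]
wrist_force: [0.7, 0.5, -0.6]
width: -0.001
```

```bash
python3 - <<'E'
from h import *
s=st();snap("side","side22",(200,90,130,100),5)
go([.659,.2035,.086],frame(-6.4,0)[0],grasp=False)
E
```

```text
t 36.22 q [ 0.295  0.298  1.848 -0.004  0.998  0.407] F [ 0.66  0.48 -0.57] w -0.001 p [0.5902 0.2041 0.0846]
tcp target [0.659  0.2035 0.086 ] dist 0.0674 ang 0.3
ROW [0.0063, 0.0671, 0.0009, 0.0009, 0.0009, 0.0006]
```

View pics/side22.png

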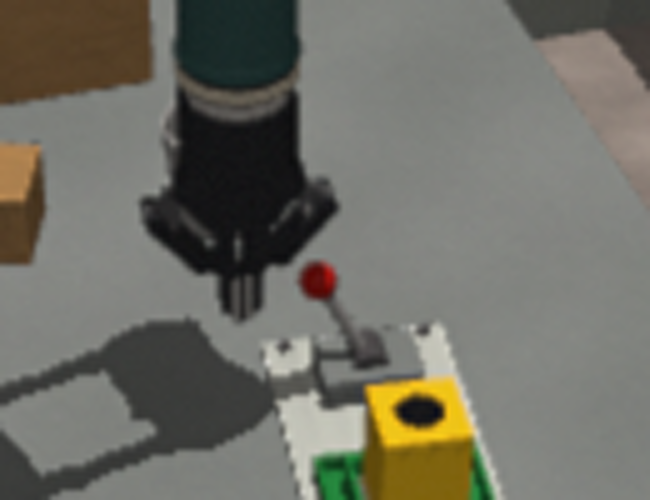

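Emit:
{"op": "apply_moves", "data": {"plan": [[[0.006,0.012,0,0,0,0,1],[0.006,0.024,0,0,0,0,1],[0.006,0.036,0,0,0,0,1],[0.006,0.048,0,0,0,0,1],[0.006,0.06,0,0,0,0,1],[0.006,0.072,0,0,0,0,1],[0.006,0.084,0,0,0,0,1],[0.006,0.09,0,0,0,0,1]]]}}

```text
time: 36.93
tool_pos: [0.6852, 0.201, 0.0905]
tcp_rot: [2.335, 2.091, 0.008]
wrist_force: [-0.3, 1.1, 0.7]
width: -0.003
```

```bash
python3 - <<'E'
from h import *
s=st();snap("side","side23",(200,90,130,100),5)
E
```

```text
t 36.93 q [ 0.252  0.438  1.642 -0.004  1.054  0.364] F [-0.26  1.12  0.67] w -0.003 p [0.6852 0.201  0.0905]
```

View pics/side23.png

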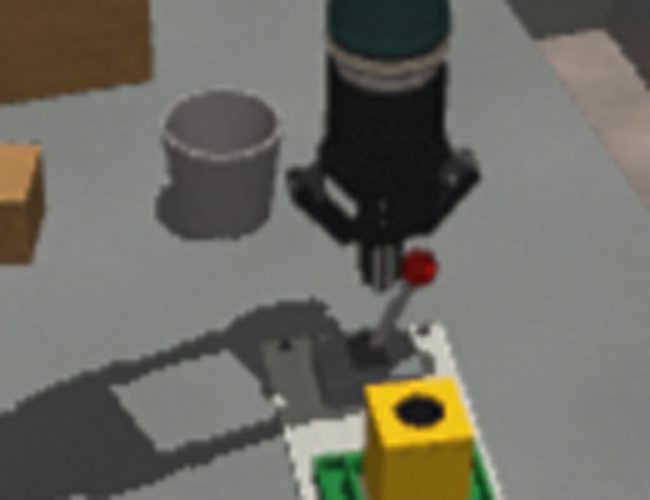

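Emit:
{"op": "apply_moves", "data": {"plan": [[[0,0.003,0.001,0,0,0,1],[0,0.006,0.002,0,0,0,1],[0,0.009,0.003,0,0,0,1],[0,0.012,0.003,0,0,0,1],[0,0.014,0.003,0,0,0,1],[0,0.016,0.003,0,0,0,1],[0,0.016,0.003,0,0,0,1],[0,0.016,0.003,0,0,0,1]]]}}

```text
time: 37.65
tool_pos: [0.692, 0.2003, 0.0852]
tcp_rot: [-2.337, -2.095, 0.013]
wrist_force: [-17.5, 1.1, 11.1]
width: -0.001
```

```bash
python3 - <<'E'
from h import *
s=st()
E
```

```text
t 37.65 q [ 2.480e-01  4.640e-01  1.615e+00 -1.000e-03  1.071e+00  3.570e-01] F [-17.52   1.1   11.07] w -0.001 p [0.692  0.2003 0.0852]
```

Hard stop reached (17 N, halted). Backing off toward the robot and up.

Emit:
{"op": "apply_moves", "data": {"plan": [[[0,-0.02,-0.01,0,0,0,1],[0,-0.05,-0.03,0,0,0,1],[0,-0.09,-0.06,0,0,0,1],[0,-0.13,-0.09,0,0,0,1],[0.04,-0.16,-0.11,0,0,0,1],[0.08,-0.18,-0.12,0,0,0,1],[0.12,-0.2,-0.12,0,0,0,1],[0.15,-0.2,-0.12,0,0,0,1]]]}}

```text
time: 38.32
tool_pos: [0.5159, 0.3565, 0.2057]
tcp_rot: [2.336, 2.093, 0.007]
wrist_force: [1.8, 0.3, 0.2]
width: 0.002
```

```bash
python3 - <<'E'
from h import *
s=st()
ims={n:snap(n,n+"24",s=1.5) for n in("top","side")}
uv={}
for n,im in ims.items():
    m=cv2.inRange(cv2.cvtColor(im,cv2.COLOR_BGR2HSV),(0,180,80),(5,255,255))
    N,l,a,c=cv2.connectedComponentsWithStats(m);k=1+np.argmax(a[1:,4]) if n=="top" else min((i for i in range(1,N) if a[i,4]>8),key=lambda i:abs(c[i]-[272,145]).sum()); uv[n]=c[k];print(n,c[k],a[k,4])
from scipy.optimize import least_squares
r=least_squares(lambda P:np.r_[[proj(n,P)[0]-uv[n] for n in uv]].ravel(),[.71,.2,.1]);print('tip',r.x,r.fun)
for h in([.664,.065],[.65,-.0655]): print(spot(ims["top"],h+[.102],.102).round(4))
E
```

```text
t 38.32 q [ 0.567  0.188  1.744 -0.005  1.204  0.679] F [1.77 0.26 0.19] w 0.002 p [0.5159 0.3565 0.2057]
top [185.85714286 127.57142857] 42
side [285.33333333 143.5       ] 30
tip [0.71753569 0.19714145 0.09960501] [ 0.04820563 -0.22724698 -0.28666077  0.05830678]
spot px [234.9 147.9] area 72
[0.6624 0.0665 0.102 ]
spot px [285.5 152.6] area 73
[ 0.6504 -0.0667  0.102 ]
```

View pics/top24.png

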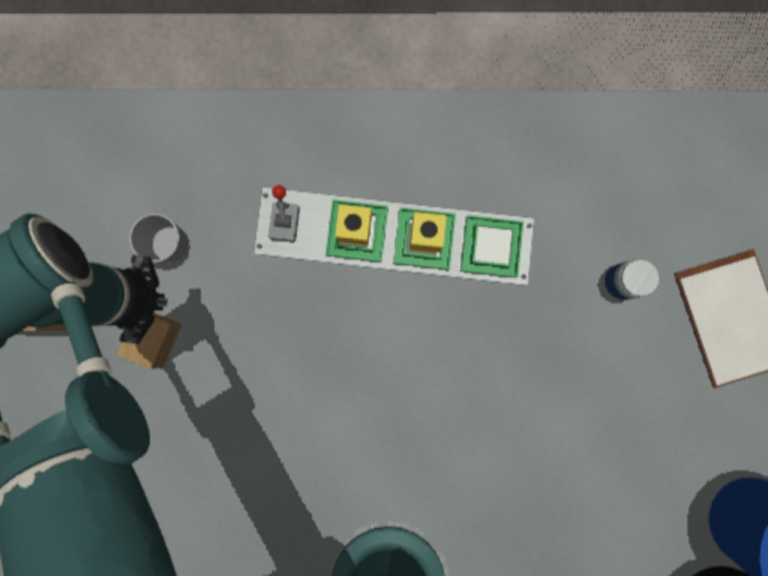

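View pics/side24.png

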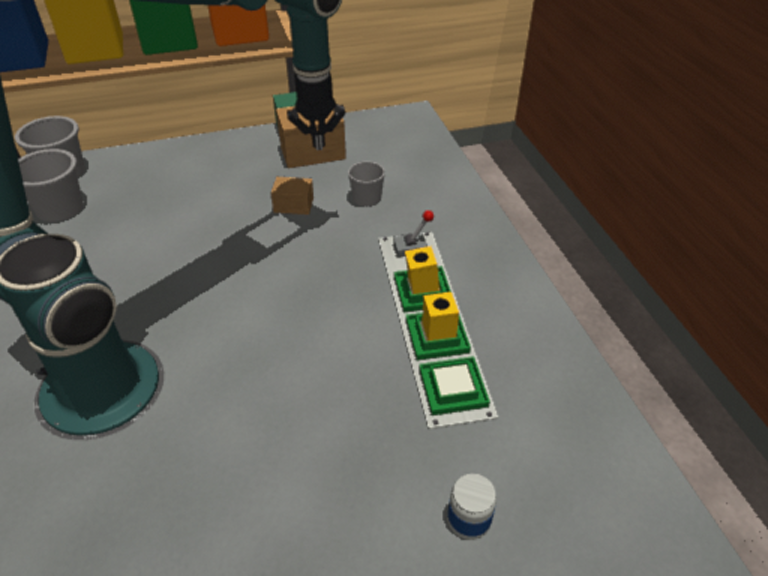

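Emit:
{"op": "apply_moves", "data": {"plan": [[[0,0,0,0,0,0,1],[0,0,0,0,0,0,1],[0,0,0,0,0,0,1],[0,0,0,0,0,0,1],[0,0,0,0,0,0,1],[0,0,0,0,0,0,1],[0,0,0,0,0,0,1],[0,0,0,0,0,0,1]]]}}

```text
time: 39.08
tool_pos: [0.5176, 0.3549, 0.203]
tcp_rot: [2.337, 2.093, 0.003]
wrist_force: [-0.2, 1.2, -0.2]
width: -0.001
```

```bash
python3 - <<'E'
from h import *
print(st()['joint_vel'].round(3)); print(bot.finish_job())
E
```

```text
t 39.08 q [ 0.564  0.192  1.744 -0.005  1.203  0.676] F [-0.2   1.24 -0.17] w -0.001 p [0.5176 0.3549 0.203 ]
[ 0.006  0.001 -0.003  0.002  0.002  0.   ]
the job is handed in; nothing more can be done
None
```

I handed the job in at 39 s. The cameras showed only two hoppers, and both now stand mouth-down and pressed home on seats 3 and 2. The red lever is right over on the far side, and seat 1 is left empty.

- **Turning over:** each hopper was laid on its side, gripped again, swung upside down and stood on its seat.
- **Seats:** each hopper was pressed while held, then again from above with shut fingers. Both tops stopped at 0.102 m, which is a fully home seat, and moved no further at 18 N on seat 3 and 20 N on seat 2.
- **Position:** in the last pictures both hopper tops were within about 2 mm of their seat centres.
- **Lever:** I pushed it to its stop (about 17 N). The knob then measured at (0.718, 0.197, 0.100) m, about 38 mm beyond the pivot, which is a full swing.
- **Other items:** the tin, carton and pail looked unmoved in the last pictures, and the robot was touching nothing at hand-in.

No check failed. The spot and arm readings of the hopper positions disagreed by up to 2 mm, within the calibration error.

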